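# Swing the register bar into line on the proofing bed

## Robot

A 6-joint arm with a two-finger parallel gripper is mounted at the origin on a cart in front of the work surface, level with it; the furniture and walls round the work are solid. World frame = base frame: x ahead of the robot, y to its left, z up, the work surface at z = 0. Lengths are in mm, angles in rad, forces in N, time in s.
With the tool pointing down it reaches from about 400 to 925 mm from the base axis. Payload 12.5 kg.
Tool frame: the origin (TCP) lies at the very end of the fingers, on their centre line; the grasp point (between the pads) lies 19 mm behind it; x points along the fingers, y is the direction in which the jaws open and shut, and the axes are right-handed (so a half turn about x gives the same grasp; the last joint's range is limited). The gripper opens to 95 mm and grips with 3 to 60 N. Pads are 20 mm wide; open, the fingers measure 119 mm over their backs; the gripper's body (75 mm by 180 mm) begins 59 mm behind the grasp point.
Start: joints at [-1.286, 0.491, 1.559, -0, 1.092, -0.106], TCP at [238.104, -577.887, 214.661] pointing down, gripper open.
Joint ranges: [-3.1, 3.1], [-0.84, 2.19], [0.05, 2.79], [-1.13, 4.28], [0.06, 2.93], [-2.69, 2.69]. Speed limits (rad/s): [2.22, 2.22, 2.79, 3.14, 3.14, 3.14].

## Interface

Orientations are given as [roll, pitch, yaw] about the fixed x, y, z axes, in that order (R = Rz(yaw) Ry(pitch) Rx(roll)).
In Python, from cell import env, optics, job gives the robot as it stands.
- The arm moves only by the shell command python3 -m handwheel 'ROWS' [OPENING]. ROWS is JSON, a list of rows, each an object with "travel": the shift along the world's x, y, z in mm, a list of three; "roll": the turn about the world's z in degrees. In form: [{"travel": [dx, dy, dz], "roll": roll}, ...]. A call has 1 to 8 rows; each row is the pose to reach, as a shift and turn from the pose commanded when the call began; what a row does not reach only later rows make up. A row lasts 1/10 s, in which the tool goes at most 50 mm and 8.59 degrees, less where a joint would pass 70% of its speed; a pose out of reach is approached as far as the arm can. A call with a gripper value outside its range is refused whole. OPENING is the closure, from -1 (fully open) to 1 (shut), set as the call begins (- or left out, the last holds). The fingers move at their own pace and stop on an object; the grip force is fixed at half the most. Time passes only in rows, so rows that repeat a pose let the fingers close. It gives the time, the measured TCP pose, the force and the opening at its end, in the units of the state.
- env.state(): the state, without advancing time (a new reading comes with each control period).
- optics.read_camera(name): name is "scene" or "top" or "wrist"; returns the picture (400x640x3 uint8, red, green, blue); there is no depth.
- optics.camera_params(name): a dict with "fx", "fy", "cx", "cy" (pixels), "world_from_camera" (4x4, takes a point from camera to world coordinates). Camera axes: x right, y up, looking along -z (the intrinsics and any distortion apply to the point x, -y, -z); pixel columns grow to the right and rows downward; lengths in mm; the calibration is good to about 2 mm. A picture is of the moment at which its call begins: read the wrist's pose just before it. camera_params takes no time and is no camera call; for the wrist camera it gives the pose at the moment of the call.
- job.job_done(): hands the job in, once; it reports no verdict.
The state is a dict: "t": time; "joints": joint angles; "qvel": joint speeds; "tau": joint torques, N m; "eef_pos": TCP position; "tcp_rot": TCP orientation; "ft_force": force on the tool from outside, world axes, zero at the start; "moment": the same for the moment, N m; "opening": opening from 0.0 (shut) to 1.0 (fully open).
Only numpy, scipy, OpenCV 4.12 (cv2) and the standard library are available. Lean on these libraries where they do the work, as an engineer would, in place of code of your own. Each camera call takes 0.05 s, during which the arm holds its last target.

## Task

Set up the register bar on the proofing bed: slide its forked end fully onto the headed pivot post while the bar is still swung well out, then swing it about the post, past the sprung roller catch, until it comes up against the adjustable stop, and press it home there with a firm push of about 1.2 kg (12 N) for a second. Never force it: keep it under 2 kg (20 N) against post and stop. Then let go, leaving the bar flat on the bed, against the stop and held by the catch, and the other things undisturbed.

Things in the scene. Friction and masses are not known exactly. Their poses are not given: they have to be found in the camera images.
- bed: Fixed plywood board, 220 (x) by 300 (y) mm, on rubber feet; top face 18 mm above the table. Origin at table height, 135 mm from the front edge (-x), 85 mm from the back edge, 155 mm from the right edge (-y), 145 mm from the left. x points to the back edge, away from the robot, y left, z up. Home, the bar lies along the bed's y, fork to +y, within 0.18 rad as the stop is set.
- post: Pivot post fixed to the bed at (15, 100) mm in the bed's frame: upright steel pin 14 mm in diameter, with a head 24 mm across, 22 to 27 mm above the board, so that the fork can only slide on under the head. Origin on the pin's axis at the board's top face (18 mm above the bed's origin); axes as the bed's.
- stop: Adjustable stop, clamped on a scale strip in the bed: dark bracket 36 mm wide, 20 mm high, brass button (14 mm across, 10 mm above the board) facing the bed's -x. Origin: the strip's back end, fixed at (81, -70, 18) mm in the bed's frame. The button's face is clamped 23 to 79 mm in front of the origin (-x), differently each time and not measured: feel for it. It does not give.
- catch: Sprung catch, clamped along with the stop. Origin: back end of its strip, fixed at (58, -136, 18) mm in the bed's frame. White upright roller (18 mm diameter, 6 to 18 mm above the board), axle at y = -112 mm, 25 to 33 mm in front of the button's face; slides to -y up to 12 mm against 3 N plus 0.4 N/mm. The bar's tip pushes it in 8 mm in passing (about 4 N sideways), then it presses the bar to the stop with about 3 N.
- bar: Register bar: loose dark grey metal bar 220 x 30 x 18 mm, about 0.26 kg, flat on the bed. Origin at the middle of its underside; x runs from the fork (-110 mm) to the round tip (+110 mm, radius 15), z up. Fork: slot 17 mm wide, 16 mm deep, prongs 6.5 mm wide with round ends. It starts swung out toward the robot by 0.5 to 0.8 rad, bar_fork 25 to 60 mm from the post, the bar not quite aimed at it.
- bar_fork (a point): The point in the bar's slot, on its centre line at underside height, 101 mm from the bar's origin toward the fork, where the post's axis comes when the slot's bottom touches the post (fully on).
- bar_tip (a point): The middle of the rounded tip, underside height, 110 mm from the bar's origin. Home, it is at (15, -111) mm in the bed's frame, give or take 36 mm in x as the stop is set.
- eraser: Bystander, loose: white and blue eraser, 21x45x13 mm, lying on the bed behind the bar's line. Origin at the centre of its underside.
- sanding_block: Bystander, loose: brown cork sanding block, 42x72x30 mm, on the table to the left of the bed. Origin at the centre of its underside.
- masking_tape: Bystander, loose: roll of masking tape lying flat, 96 mm across, 25 mm high, on the table to the left. Origin at the centre of its underside.
- paint_tube: Bystander, loose: paint tube, 128x35x26 mm, on the glass palette behind the bed. Origin at the centre of its underside.
- gouge: Bystander, loose: lino gouge with a mushroom handle, 137x25x25 mm, on the table to the right. Origin at the centre of its underside.
- ink_tin: Bystander, loose: round ink tin, 64 mm across, 36 mm high, on the glass palette behind the bed. Origin at the centre of its underside.

How it is judged (in metres and radians):
On the way, in this order (a step that is already met when the one before it is completed fails the run):
1. the fork is fully on the post while the bar is still swung well out (horizontal distance between bar_fork and post below 0.0045 m and height (world z) of bar below 0.022 m and angle between bar's own z axis and vertical below 0.04 rad and angle between the x axis of bar and the y axis of bed, either way round above 0.36 rad), for 0.1 s.
2. the bar, on the post and against the stop, is pressed against the stop with more than 7 N for 0.4 s (horizontal distance between bar_fork and post below 0.0045 m and height (world z) of bar below 0.022 m and angle between bar's own z axis and vertical below 0.04 rad and angle between the x axis of bar and the y axis of bed, either way round below 0.19 rad and contact force between bar and stop above 7 N), for 0.4 s.
At the end, for the whole second after the job is handed in: The bar lies flat on the bed at rest, its fork within 4.5 mm of fully on the post, within 0.19 rad of the bed's y direction, bearing on the stop and on the catch's roller behind its tip (each over 0.3 N) (horizontal distance between bar_fork and post below 0.0045 m and height (world z) of bar below 0.022 m and angle between bar's own z axis and vertical below 0.04 rad and angle between the x axis of bar and the y axis of bed, either way round below 0.19 rad and contact force between bar and stop above 0.3 N and contact force between bar and catch above 0.3 N and linear speed of bar below 0.01 m/s); the robot touches nothing.
It fails at once if the bar is forced against the post with more than 20 N (contact force between bar and post above 20 N).
It fails at once if the bar is forced against the stop with more than 20 N (contact force between bar and stop above 20 N).
It fails at once if a bystander is moved by more than 15 mm (distance of any of eraser, sanding_block, masking_tape, paint_tube, gouge, ink_tin from where it was at the start of the episode above 0.015 m).
It also fails if it takes over 70 s, if anything falls off the work surface, if the arm or the gripper's body presses on something with over 40 N, if the wrist force passes 120 N, or if a joint passes its speed limit or range.

## Working session

There is one attempt and no reset: what is moved stays moved. The work goes in short steps, Python scripts to look and compute and a shell command to move; the robot and the scene stay as the last step left them, time stands still between calls to the robot, and variables do not carry over. Pictures are saved under pics/ and viewed, and the job is handed in when it is done.

```bash
ls -la; mkdir -p pics; python3 - <<'E'
from cell import env, optics, job
import cv2, numpy as np
s=env.state(); print(s)
for n in ["scene","top","wrist"]:
    p=optics.camera_params(n); print(n,{k:np.round(v,3).tolist() if not isinstance(v,str) else v for k,v in p.items()})
    cv2.imwrite(f"pics/{n}0.png",optics.read_camera(n)[:,:,::-1])
E
```

```text
total 12
drwxr-xr-x  3 agent agent 4096 Dec  7 05:58 .
drwxr-xr-x 23 root  root  4096 Dec  7 05:58 ..
drwxr-xr-x  2 agent agent 4096 Dec  7 05:58 pics
{'t': 0.0, 'joints': array([-1.28560341e+00,  4.91601710e-01,  1.55946572e+00,  2.36344426e-05,
        1.09170202e+00, -1.05575454e-01]), 'qvel': array([-1.11393723e-04,  1.21846840e-03, -3.52323691e-04, -7.64611987e-04,
       -3.30278156e-05, -1.01074940e-03]), 'tau': array([-1.72777567e-03, -6.12647724e+01, -2.58181000e+01,  6.91342447e-02,
        4.82193811e-02, -8.39598351e-05]), 'eef_pos': array([ 238.03124419, -577.62617474,  214.02996022]), 'tcp_rot': array([-1.6941814 ,  1.56961933,  1.83816872]), 'ft_force': array([-0.25530535, -0.45286117,  0.12355946]), 'moment': array([ 0.00190332,  0.01780422, -0.0227469 ]), 'opening': 1.0010422113483342}
scene {'fx': 384.984, 'fy': 384.984, 'cx': 313.689, 'cy': 193.644, 'world_from_camera': [[-0.812, 0.429, -0.397, 213.82], [-0.584, -0.576, 0.572, 583.753], [0.016, 0.696, 0.718, 788.878], [0.0, 0.0, 0.0, 1.0]]}
top {'fx': 479.129, 'fy': 479.129, 'cx': 318.591, 'cy': 201.244, 'world_from_camera': [[0.025, 0.996, -0.082, 507.84], [-1.0, 0.024, -0.012, -4.38], [-0.01, 0.082, 0.997, 1085.915], [0.0, 0.0, 0.0, 1.0]]}
wrist {'fx': 293.517, 'fy': 293.517, 'cx': 321.977, 'cy': 200.322, 'world_from_camera': [[0.381, 0.897, 0.222, 300.57], [-0.924, 0.371, 0.09, -552.127], [-0.001, -0.239, 0.971, 384.771], [0.0, 0.0, 0.0, 1.0]]}
```

View pics/scene0.png

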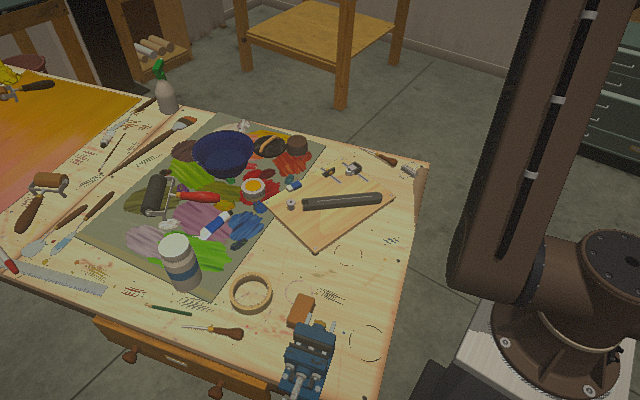

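View pics/top0.png

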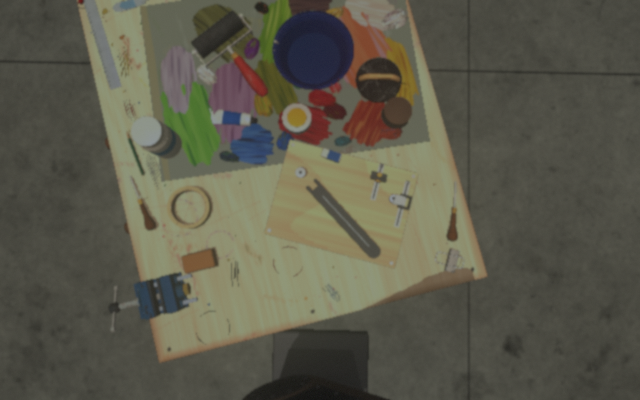

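View pics/wrist0.png

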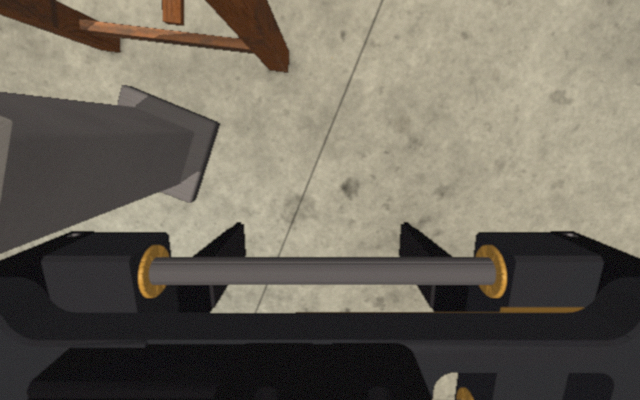

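The top view shows the bed (about (268..418, 140..268)), the post at (301,173), the bar from (310,183) to (375,252), the stop at (400,201) and the catch at (378,178). I'll zoom in.

```bash
cat > h.py <<'E'
import numpy as np, cv2
from cell import env, optics, job
def ray(p,u,v):
    T=np.array(p["world_from_camera"]); d=np.array([(u-p["cx"])/p["fx"],-(v-p["cy"])/p["fy"],-1.0])
    return T[:3,3],T[:3,:3]@d
def onz(p,u,v,z):
    o,d=ray(p,u,v); return o+d*(z-o[2])/d[2]
def proj(p,P):
    T=np.array(p["world_from_camera"]); c=T[:3,:3].T@(np.array(P,float)-T[:3,3])
    return p["cx"]+p["fx"]*c[0]/-c[2], p["cy"]+p["fy"]*(-c[1])/-c[2]
def tri(l):
    A=np.zeros((3,3));b=np.zeros(3)
    for p,u,v in l:
        o,d=ray(p,u,v);d=d/np.linalg.norm(d);M=np.eye(3)-np.outer(d,d);A+=M;b+=M@o
    x=np.linalg.solve(A,b); return x,[np.hypot(*(np.array(proj(p,x))-(u,v))) for p,u,v in l]
E
python3 - <<'E'
import cv2
a=cv2.imread("pics/top0.png")[130:280,255:425]; cv2.imwrite("pics/top0z.png",cv2.resize(a,None,fx=4,fy=4,interpolation=cv2.INTER_CUBIC)*1)
a=cv2.imread("pics/scene0.png")[150:260,265:405]; cv2.imwrite("pics/scene0z.png",cv2.resize(a,None,fx=5,fy=5,interpolation=cv2.INTER_CUBIC))
E
```

```text
(no output)
```

View pics/top0z.png

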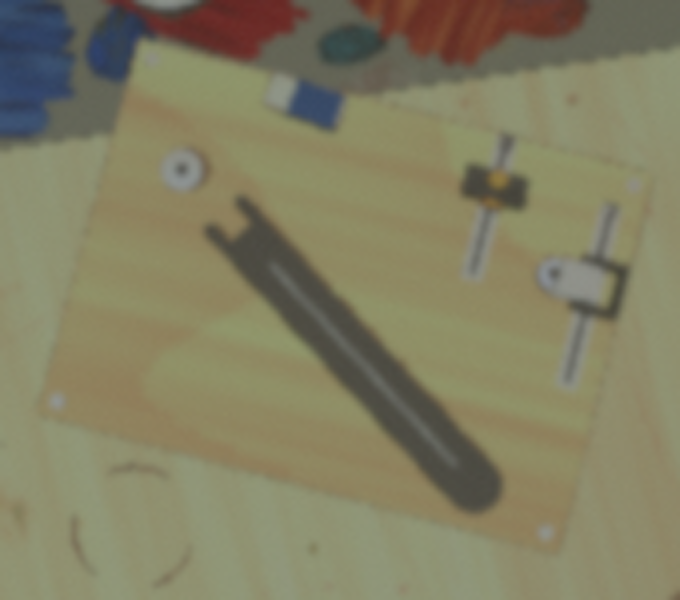

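View pics/scene0z.png

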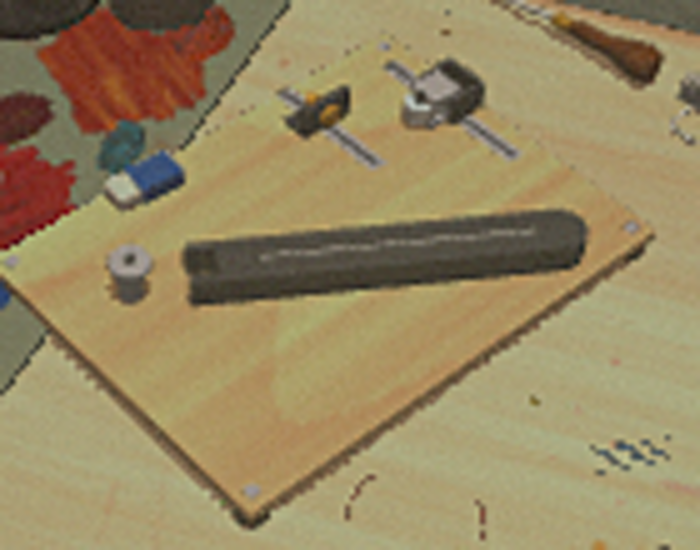

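The zoomed top view shows the post head at zoom (183,170), the fork prongs at (243,200) and (211,230), the bar tip at about (485,497), the brass button at (490,203) and the roller at (553,273). The scene view shows the same objects. I'll measure these from both views.

```bash
python3 - <<'E'
from h import *
t=optics.camera_params("top"); s=optics.camera_params("scene")
zt=lambda x,y:(255+(x+.5)/4-.5,130+(y+.5)/4-.5)
zs=lambda x,y:(265+(x+.5)/5-.5,150+(y+.5)/5-.5)
c=[onz(t,*zt(*q),18) for q in [(138,40),(652,180),(557,550),(42,415)]]
c=np.array(c)
print("corners\n",c.round(1))
# order: back-left, back-right, front-right, front-left in bed frame
B=np.array([(85,145),(85,-155),(-135,-155),(-135,145)],float)
W=c[:,:2]; Bc=B-B.mean(0); Wc=W-W.mean(0)
th=np.arctan2((Bc[:,0]*Wc[:,1]-Bc[:,1]*Wc[:,0]).sum(),(Bc*Wc).sum())
R=np.array([[np.cos(th),-np.sin(th)],[np.sin(th),np.cos(th)]]); o=W.mean(0)-R@B.mean(0)
print("bed",o,th,"resid",(W-(B@R.T+o)).round(1).tolist())
print("post exp",o+R@[15,100],"stop org",o+R@[81,-70],"catch axle y=-112")
print("post head top tri",tri([(t,*zt(183,170)),(s,*zs(130,258))]), onz(t,*zt(183,170),45))
bar={}
for n,a in dict(p1=(243,200),p2=(211,230),tip=(489,503)).items(): print(n,onz(t,*zt(*a),36))
print("tip tri",tri([(t,*zt(475,485)),(s,*zs(560,232))]))
for n,a,z in [("button",(490,203),24),("roller",(553,273),36)]:
    w=onz(t,*zt(*a),z); print(n,w,"bed",R.T@(w[:2]-o))
# bar mask
im=optics.read_camera("top"); h=cv2.cvtColor(im,cv2.COLOR_RGB2HSV)
m=(h[...,2]<95).astype(np.uint8); m[:, :300]=0; m[:,385:]=0; m[:175]=0;m[262:]=0
n,l,st,ce=cv2.connectedComponentsWithStats(m); k=1+np.argmax(st[1:,4]); print(st[k],ce[k])
pts=np.argwhere(l==k)[:,::-1]; P=np.array([onz(t,u,v,36) for u,v in pts])[:,:2]
r=cv2.minAreaRect(P.astype(np.float32)); print(r)
d=np.linalg.svd(P-P.mean(0),full_matrices=False)[2][0]; print(P.mean(0),d, np.arctan2(d[1],d[0]))
E
```

```text
corners
 [[ 733.7   79.    18. ]
 [ 660.9 -211.6   18. ]
 [ 453.7 -161.    18. ]
 [ 520.9  126.    18. ]]
bed [617.76115042 -42.84816523] -0.23448183306124956 resid [[-0.4, 0.6], [-3.6, 1.7], [3.3, 1.2], [0.7, -3.5]]
post exp [655.58457631  50.93023556] stop org [ 680.2808422  -129.75206698] catch axle y=-112
post head top tri (array([656.71964386,  50.27676028,  45.86075172]), [np.float64(0.24959146478257999), np.float64(0.20726797421537568)]) [656.36647137  50.04362353  45.        ]
p1 [641.75484765  16.92503659  36.        ]
p2 [624.6826462   34.12827616  36.        ]
tip [ 479.0327302  -121.17072628   36.        ]
tip tri (array([ 488.57158704, -113.6835593 ,   33.16543805]), [np.float64(0.022934272356921085), np.float64(0.018413566215905817)])
button [ 644.91366867 -120.50330956   24.        ] bed [ 44.45180672 -69.22151088]
roller [ 605.4897574 -154.3299411   36.       ] bed [  13.96598296 -111.28218527]
[ 307  180   73   78 1091] [344.9715857  220.35472044]
((556.5180053710938, -47.591575622558594), (213.10989379882812, 28.31550407409668), 43.94964599609375)
[553.66313875 -50.06304414] [-0.72056236 -0.69339014] -2.3754093370276697
```

```bash
python3 - <<'E'
from h import *
from scipy.spatial.transform import Rotation as Ro
s=env.state(); R=Ro.from_euler('xyz',s["tcp_rot"]).as_matrix(); print(R.round(3))
y=R[:,1]; print("jaw angle",np.degrees(np.arctan2(y[1],y[0])))
print("needed jaw angle",np.degrees(-2.375)+90, "or +180")
T=np.array(optics.camera_params("wrist")["world_from_camera"]); print((R.T@(T[:3,3]-s["eef_pos"])).round(1), (R.T@T[:3,:3]).round(3))
E
```

```text
[[-0.     0.381 -0.925]
 [ 0.001 -0.925 -0.381]
 [-1.    -0.001 -0.   ]]
jaw angle -67.60740569044707
needed jaw angle -46.07747634357051 or +180
[-1.706e+02  1.000e-01 -6.750e+01] [[ 0.     0.239 -0.971]
 [ 1.    -0.001  0.   ]
 [-0.001 -0.971 -0.239]]
```

```bash
python3 -m handwheel '[{"travel":[26,41,0],"roll":2},{"travel":[52,82,0],"roll":5},{"travel":[78,124,0],"roll":8},{"travel":[104,166,0],"roll":11},{"travel":[130,208,0],"roll":14},{"travel":[156,249,0],"roll":17},{"travel":[182,290,0],"roll":20},{"travel":[208,332,0],"roll":21.5}]' -1
python3 -m handwheel '[{"travel":[26,41,0],"roll":0},{"travel":[52,82,0],"roll":0},{"travel":[78,123,0],"roll":0},{"travel":[104,164,0],"roll":0},{"travel":[130,205,0],"roll":0},{"travel":[152,245,0],"roll":0},{"travel":[152,245,0],"roll":0},{"travel":[152,245,0],"roll":0}]'
python3 - <<'E'
from h import *
print(optics.camera_params("wrist")["world_from_camera"][:3,3]); cv2.imwrite("pics/w1.png",optics.read_camera("wrist")[:,:,::-1])
E
```

```text
t: 1.0
eef_pos: [446.8, -244.2, 214.8]
tcp_rot: [1.659, 1.57, -0.715]
ft_force: [1.0, 0.3, -0.3]
opening: 1.001
t: 1.8
eef_pos: [598.0, -0.1, 214.2]
tcp_rot: [-0.59, 1.57, -2.963]
ft_force: [0.7, 0.3, -0.3]
opening: 1.002
[646.95484846  46.59982366 384.77125724]
```

View pics/w1.png

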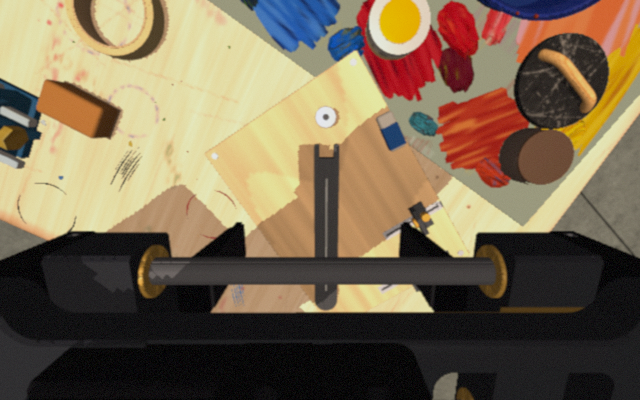

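The wrist view shows the bar almost vertical in the image: fork at about (326,150), post head at (326,117), tip at (326,305), eraser at (392,130). Next I'll measure at sub-pixel level.

```bash
python3 - <<'E'
import cv2
a=cv2.imread("pics/w1.png")[95:315,280:450]; cv2.imwrite("pics/w1z.png",cv2.resize(a[:110],None,fx=4.5,fy=4.5,interpolation=cv2.INTER_CUBIC))
g=cv2.cvtColor(cv2.imread("pics/w1.png"),cv2.COLOR_BGR2GRAY)
for v in (150,165,180,200,220,240): print(v,g[v,305:350].tolist())
E
```

```text
150 [143, 145, 143, 141, 142, 139, 137, 136, 119, 85, 64, 59, 58, 69, 106, 130, 132, 134, 134, 138, 138, 136, 139, 138, 142, 138, 136, 134, 116, 90, 86, 73, 57, 71, 111, 136, 142, 139, 139, 140, 138, 142, 145, 149, 148]
165 [143, 145, 145, 145, 140, 143, 143, 141, 122, 90, 63, 61, 61, 55, 56, 58, 56, 55, 56, 57, 59, 61, 60, 58, 59, 56, 58, 57, 59, 58, 60, 58, 60, 76, 108, 130, 135, 139, 142, 145, 148, 150, 150, 153, 151]
180 [145, 146, 143, 142, 142, 139, 142, 141, 120, 87, 63, 55, 58, 57, 59, 56, 57, 54, 53, 64, 88, 115, 101, 72, 54, 59, 52, 60, 59, 61, 55, 57, 61, 93, 124, 143, 146, 148, 147, 148, 148, 147, 144, 145, 146]
200 [161, 161, 160, 159, 156, 157, 154, 155, 139, 103, 66, 57, 58, 56, 54, 58, 56, 57, 55, 65, 104, 122, 104, 67, 52, 59, 55, 58, 53, 55, 57, 56, 67, 110, 136, 152, 149, 148, 148, 147, 150, 145, 146, 144, 142]
220 [144, 143, 141, 142, 141, 143, 144, 144, 134, 100, 64, 56, 59, 55, 55, 55, 57, 55, 55, 65, 98, 111, 86, 63, 54, 54, 53, 55, 54, 61, 55, 57, 74, 119, 151, 155, 154, 155, 156, 154, 154, 153, 154, 156, 157]
240 [149, 152, 151, 152, 151, 153, 149, 155, 145, 115, 68, 56, 52, 51, 57, 52, 52, 55, 54, 67, 95, 106, 85, 61, 54, 54, 52, 57, 54, 53, 53, 57, 81, 123, 147, 149, 149, 149, 153, 152, 151, 153, 152, 156, 151]
```

View pics/w1z.png

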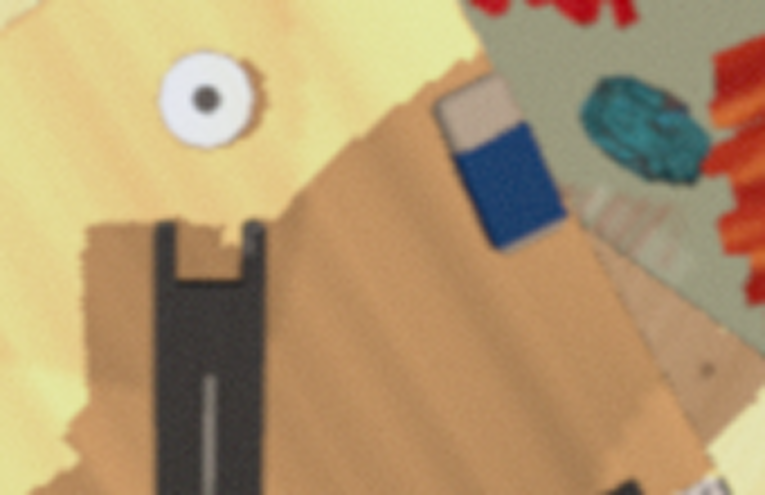

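```bash
cat >> h.py <<'E'
def edges(g,rows,u0,u1,lo=100):
    out=[]
    for v in rows:
        r=g[v,u0:u1].astype(float)
        d=np.where(r<lo)[0]; a,b=d[0],d[-1]
        L=u0+a-1+(r[a-1]-lo)/(r[a-1]-r[a]); Rr=u0+b+(lo-r[b])/(r[b+1]-r[b])
        out.append((v,L,Rr))
    return np.array(out)
E
python3 - <<'E'
from h import *
p=optics.camera_params("wrist"); g=cv2.cvtColor(cv2.imread("pics/w1.png"),cv2.COLOR_BGR2GRAY)
e=edges(g,range(168,245,2),306,348)
L=np.array([onz(p,u,v,36)[:2] for v,u,_ in e]); Rr=np.array([onz(p,u,v,36)[:2] for v,_,u in e])
M=(L+Rr)/2
vx,vy,x0,y0=cv2.fitLine(M.astype(np.float32),cv2.DIST_HUBER,0,.01,.01).ravel()
d=np.array([vx,vy]); d*=np.sign(d[0]); c=np.array([x0,y0]); 
print("axis ang",np.degrees(np.arctan2(d[1],d[0])),"width",np.linalg.norm(L-Rr,axis=1).mean())
for A in (L,Rr): q=cv2.fitLine(A.astype(np.float32),cv2.DIST_HUBER,0,.01,.01).ravel(); print(np.degrees(np.arctan2(q[1],q[0])))
# slot bottom & prong ends (zoom rows 281, 222)
def Z(x,y): return 280+(x+.5)/4.5-.5,95+(y+.5)/4.5-.5
post=onz(p,*Z(206,99),45)[:2]; print("post",post)
sb=onz(p,*Z(209,281),36)[:2]; pe=onz(p,*Z(166,222),36)[:2]
s=lambda q:(q-c)@d
print("slotbottom along",s(sb),"prong end",s(pe),"depth",s(pe)-s(sb))
tipe=onz(p,326,308,36)[:2]; print("tip?",s(tipe), "len",s(pe)-s(tipe))
fork=c+d*(s(sb)+7); n=np.array([-d[1],d[0]])
f2=c+d*(s(pe)-9)
print("fork",fork,f2,"post rel along",(post-fork)@d,"lat(left+)",(post-fork)@n)
print("centre",f2-101*d)
t=optics.camera_params("top")
zt=lambda x,y:(255+(x+.5)/4-.5,130+(y+.5)/4-.5)
print("tri post",tri([(p,*Z(206,99)),(t,*zt(183,170))]))
print("tri prong ends L", tri([(p,*Z(166,222)),(t,*zt(211,230))]), tri([(p,*Z(254,222)),(t,*zt(243,200))]))
E
```

```text
axis ang 43.890892 width 29.33799581819667
44.129333
43.744328
post [657.83426643  51.46633689]
slotbottom along 60.403524291073985 prong end 75.62418427950588 depth 15.220659988431898
tip? -141.6327090529115 len 217.2568933324174
fork [630.77934193  23.82181636] [630.21770167  23.28150986] post rel along 38.66303351897102 lat(left+) 1.1655046214791374
centre [557.43089747 -46.74050094]
tri post (array([658.48985779,  51.30622425,  29.15425155]), [np.float64(0.3930071223250213), np.float64(0.20469496940007145)])
tri prong ends L (array([627.64979443,  36.12043444,   6.36666358]), [np.float64(0.763026634776124), np.float64(0.4251834485264076)]) (array([645.07001948,  18.33162922,   5.75172107]), [np.float64(0.7552096648554905), np.float64(0.42260214420803865)])
```

Bar axis is 43.9° in world. The post lies 38.7 mm ahead of bar_fork and 1.2 mm to the left, and swing-out is 0.57 rad. I'll go to the bar centre, descend astride it and grip.

```bash
python3 -m handwheel '[{"travel":[-20,-23,-30],"roll":0},{"travel":[-40.5,-46.5,-60],"roll":0},{"travel":[-40.5,-46.5,-95],"roll":0},{"travel":[-40.5,-46.5,-130],"roll":0},{"travel":[-40.5,-46.5,-155],"roll":0},{"travel":[-40.5,-46.5,-175],"roll":0},{"travel":[-40.5,-46.5,-190],"roll":0},{"travel":[-40.5,-46.5,-190],"roll":0}]'
python3 - <<'E'
from h import *
cv2.imwrite("pics/w2.png",optics.read_camera("wrist")[:,:,::-1])
E
```

```text
t: 2.65
eef_pos: [556.2, -48.6, 23.3]
tcp_rot: [-0.922, 1.568, 2.983]
ft_force: [-0.5, -0.7, 0.7]
opening: 1.0
```

View pics/w2.png

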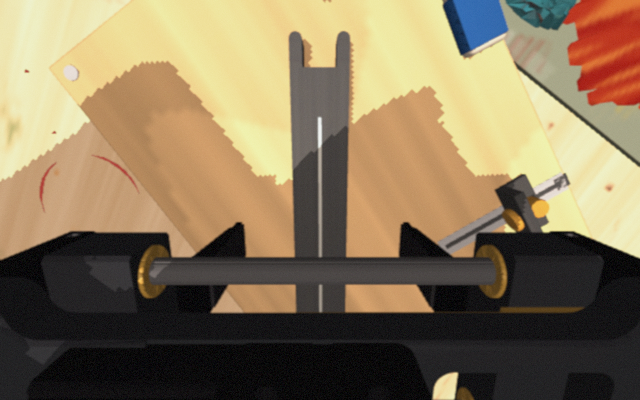

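The bar lies centred between the fingers (fork at (320,50), slot bottom at row 67). I'll close the gripper.

```bash
python3 -m handwheel '[{"travel":[0,0,0],"roll":0},{"travel":[0,0,0],"roll":0},{"travel":[0,0,0],"roll":0},{"travel":[0,0,0],"roll":0},{"travel":[0,0,0],"roll":0},{"travel":[0,0,0],"roll":0}]' 1
python3 - <<'E'
from h import *
s=env.state(); print(s["eef_pos"],s["ft_force"],s["moment"])
p=optics.camera_params("wrist");im=optics.read_camera("wrist");cv2.imwrite("pics/w3.png",im[:,:,::-1])
g=cv2.cvtColor(im,cv2.COLOR_RGB2GRAY)
for v in (45,60,90,120,140,200): print(v,g[v,275:365:1].tolist())
E
```

```text
t: 3.3
eef_pos: [557.6, -47.3, 24.8]
tcp_rot: [1.977, 1.571, -0.398]
ft_force: [-0.1, 0.5, 0.4]
opening: 0.553
[557.64264162 -47.33670683  24.75180369] [-0.05571176  0.47028578  0.38315215] [-0.01171346 -0.0462572  -0.01847629]
45 [221, 220, 219, 220, 219, 220, 221, 220, 219, 220, 219, 217, 218, 212, 177, 123, 103, 103, 104, 105, 103, 103, 105, 105, 107, 104, 103, 112, 136, 151, 155, 169, 193, 214, 222, 221, 221, 219, 220, 219, 219, 218, 219, 219, 218, 217, 218, 218, 219, 219, 219, 219, 219, 218, 219, 219, 220, 220, 220, 223, 217, 182, 122, 103, 101, 101, 105, 104, 99, 102, 101, 100, 101, 100, 133, 187, 218, 221, 221, 218, 219, 219, 219, 218, 218, 217, 217, 219, 221, 221]
60 [224, 224, 223, 223, 222, 220, 220, 220, 219, 220, 220, 220, 222, 218, 190, 138, 108, 104, 104, 106, 105, 109, 106, 107, 105, 107, 105, 82, 62, 96, 133, 148, 148, 145, 150, 161, 187, 210, 219, 220, 220, 220, 220, 219, 219, 219, 219, 218, 219, 217, 218, 218, 217, 217, 217, 217, 218, 217, 219, 212, 170, 94, 86, 102, 102, 105, 103, 103, 102, 102, 103, 100, 100, 103, 119, 144, 155, 173, 202, 221, 222, 220, 220, 219, 
[... 1078 characters left out ...]
 108, 106, 112, 107, 109, 110, 109, 109, 107, 109, 107, 104, 106, 108, 105, 137, 212, 243, 244, 210, 131, 90, 92, 104, 108, 109, 101, 87, 73, 68, 69, 68, 68, 68, 68, 68, 66, 70, 71, 68, 69, 72, 71, 67, 70, 90, 132, 155, 162, 163, 162, 160, 161, 160, 161, 163, 163, 165, 165, 164, 164, 168, 167]
200 [161, 159, 163, 163, 163, 163, 165, 166, 168, 172, 173, 175, 179, 183, 179, 182, 180, 163, 122, 76, 61, 63, 61, 66, 68, 66, 64, 65, 65, 66, 61, 67, 67, 67, 67, 67, 67, 69, 63, 66, 62, 62, 75, 121, 157, 167, 141, 91, 69, 65, 66, 68, 63, 66, 64, 65, 68, 63, 65, 67, 63, 65, 62, 65, 67, 66, 68, 67, 67, 67, 63, 97, 142, 170, 172, 175, 173, 175, 174, 173, 176, 178, 176, 178, 177, 176, 178, 175, 172, 172]
```

View pics/w3.png

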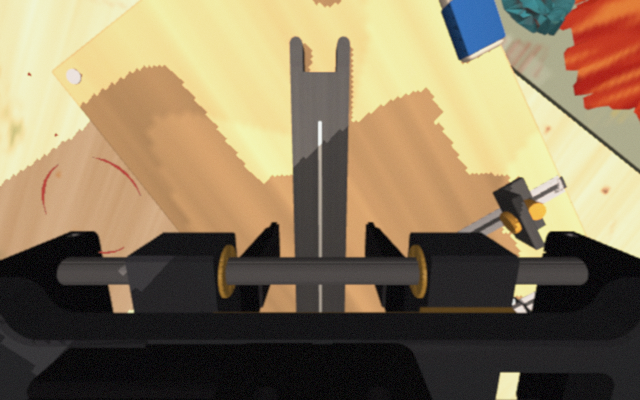

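The fingers are still closing, at 0.55.

```bash
python3 -m handwheel '[{"travel":[0,0,0],"roll":0},{"travel":[0,0,0],"roll":0},{"travel":[0,0,0],"roll":0},{"travel":[0,0,0],"roll":0},{"travel":[0,0,0],"roll":0}]' 1
python3 - <<'E'
from h import *
s=env.state(); print(s["eef_pos"],s["ft_force"],s["moment"])
p=optics.camera_params("wrist");im=optics.read_camera("wrist");cv2.imwrite("pics/w4.png",im[:,:,::-1])
cv2.imwrite("pics/w4z.png",cv2.resize(im[0:150,230:430,::-1],None,fx=4,fy=4,interpolation=cv2.INTER_CUBIC))
g=cv2.cvtColor(im,cv2.COLOR_RGB2GRAY); st=[]
for v in range(125,245,4):
    r=g[v,308:332].astype(float)-g[v,308:332].min(); r[r<20]=0; st.append((v,(r*np.arange(308,332)).sum()/r.sum()))
st=np.array(st); print(st[::5].round(2).tolist()); P=np.array([onz(p,u,v,36)[:2] for v,u in st])
q=cv2.fitLine(P.astype(np.float32),cv2.DIST_HUBER,0,.01,.01).ravel(); d=q[:2]*np.sign(q[0]); print("axis",d,np.degrees(np.arctan2(d[1],d[0])),q[2:])
for post in [(656.7,50.3),(657.8,51.5),(658.5,51.3)]:
    r=np.array(post)-q[2:]; print("post lateral",-d[1]*r[0]+d[0]*r[1])
E
```

```text
t: 3.85
eef_pos: [557.5, -47.3, 24.6]
tcp_rot: [-0.969, 1.571, 2.938]
ft_force: [-0.8, 1.2, -0.1]
opening: 0.314
[557.47247858 -47.32390376  24.6065017 ] [-0.77687083  1.20138793 -0.07670818] [ 0.15507559  0.13350212 -0.04653654]
[[125.0, 321.98], [145.0, 316.97], [165.0, 321.97], [185.0, 322.01], [205.0, 321.89], [225.0, 321.88]]
axis [0.7210128  0.69292176] 43.861835 [580.32214 -25.73495]
post lateral 1.898290824601503
post lateral 2.001292216489226
post lateral 1.3720444318746345
```

View pics/w4z.png

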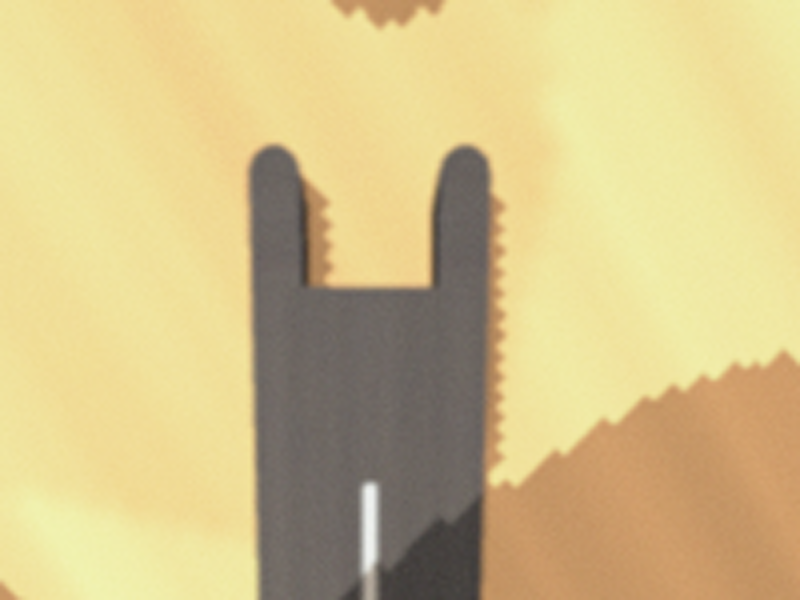

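The bar is gripped (29.8 mm opening, bar axis on image column 322). I'll advance 16 mm with 1.5 mm left, then check against the post, which should come into view.

```bash
python3 -m handwheel '[{"travel":[2,2.2,0],"roll":0},{"travel":[4.5,5,0],"roll":0},{"travel":[7.5,8.5,0],"roll":0},{"travel":[10.5,12.2,0],"roll":0},{"travel":[10.5,12.2,0],"roll":0}]'
python3 - <<'E'
from h import *
s=env.state(); print(s["eef_pos"],s["ft_force"],s["moment"])
p=optics.camera_params("wrist");im=optics.read_camera("wrist");cv2.imwrite("pics/w5.png",im[:,:,::-1])
cv2.imwrite("pics/w5z.png",cv2.resize(im[0:150,230:430,::-1],None,fx=4,fy=4,interpolation=cv2.INTER_CUBIC))
E
```

```text
t: 4.4
eef_pos: [568.8, -34.6, 24.6]
tcp_rot: [2.341, 1.57, -0.034]
ft_force: [0.9, 0.5, -1.9]
opening: 0.318
[568.76188602 -34.57101976  24.64924599] [ 0.92586332  0.54520374 -1.91261383] [ 0.16658908 -0.08066186  0.04154246]
```

View pics/w5z.png

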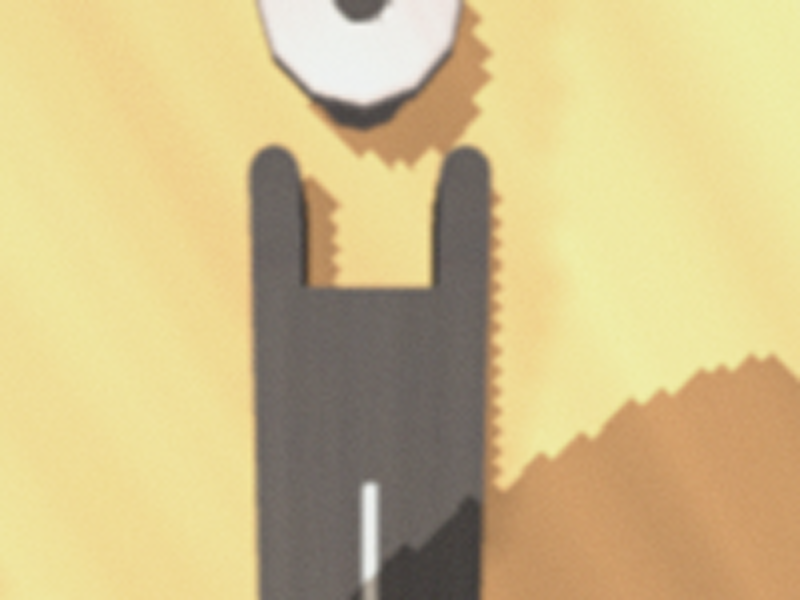

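Post centre is 10 px (1.3 mm) left of the bar's line in the zoom (x=360 vs 370). I'll correct that and advance onto the pin.

```bash
python3 -m handwheel '[{"travel":[-0.9,0.9,0],"roll":0},{"travel":[1.3,3,0],"roll":0},{"travel":[3.5,5.1,0],"roll":0},{"travel":[6.3,7.8,0],"roll":0},{"travel":[6.3,7.8,0],"roll":0}]'
python3 - <<'E'
from h import *
s=env.state(); print(s["eef_pos"],s["ft_force"],s["moment"])
p=optics.camera_params("wrist");im=optics.read_camera("wrist");cv2.imwrite("pics/w6.png",im[:,:,::-1])
cv2.imwrite("pics/w6z.png",cv2.resize(im[0:150,230:430,::-1],None,fx=4,fy=4,interpolation=cv2.INTER_CUBIC))
E
```

```text
t: 4.95
eef_pos: [574.9, -27.0, 24.6]
tcp_rot: [2.347, 1.57, -0.029]
ft_force: [1.0, 0.5, -1.1]
opening: 0.312
[574.85725409 -27.00923999  24.61823815] [ 1.04445769  0.51328664 -1.14095631] [ 0.12170883 -0.11203285  0.00099786]
```

View pics/w6z.png

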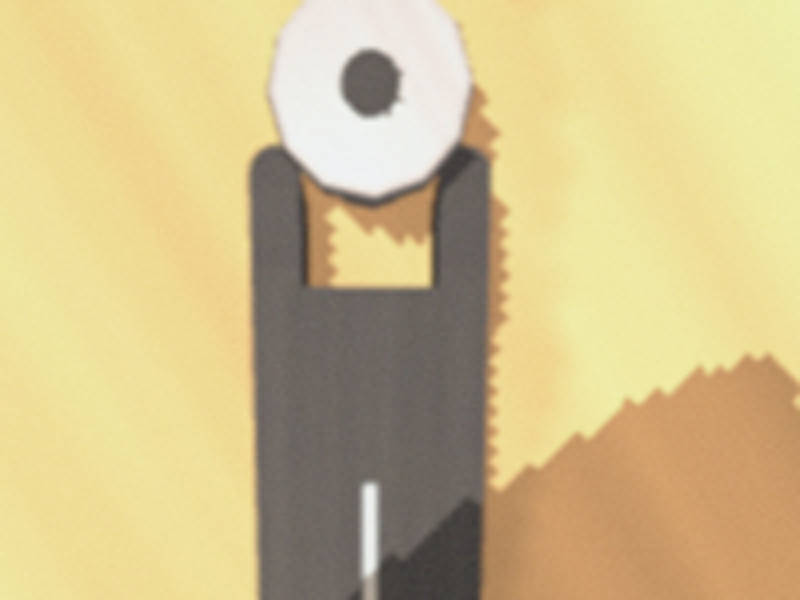

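The post is now centred on the slot (370 vs 370). About 11.7 mm remains, so I'll advance 9 and then feel.

```bash
python3 -m handwheel '[{"travel":[1.5,1.4,0],"roll":0},{"travel":[3.5,3.4,0],"roll":0},{"travel":[5.5,5.3,0],"roll":0},{"travel":[6.5,6.2,0],"roll":0},{"travel":[6.5,6.2,0],"roll":0}]'
python3 -m handwheel '[{"travel":[0.4,0.4,0],"roll":0},{"travel":[0.7,0.7,0],"roll":0},{"travel":[0.7,0.7,0],"roll":0}]'
```

```text
t: 5.5
eef_pos: [581.1, -21.0, 24.6]
tcp_rot: [2.193, 1.571, -0.183]
ft_force: [0.8, -0.4, -1.4]
opening: 0.309
t: 5.8
eef_pos: [581.6, -20.5, 24.6]
tcp_rot: [0.467, 1.571, -1.909]
ft_force: [0.0, 0.5, -2.8]
opening: 0.312
```

```bash
python3 -m handwheel '[{"travel":[0.4,0.4,0],"roll":0},{"travel":[0.5,0.5,0],"roll":0}]'
python3 -m handwheel '[{"travel":[0.2,0.2,0],"roll":0},{"travel":[0.4,0.4,0],"roll":0}]'
python3 - <<'E'
from h import *
s=env.state(); print(s["eef_pos"],s["ft_force"],s["moment"])
p=optics.camera_params("wrist");im=optics.read_camera("wrist");cv2.imwrite("pics/w7.png",im[:,:,::-1])
cv2.imwrite("pics/w7z.png",cv2.resize(im[0:150,230:430,::-1],None,fx=4,fy=4,interpolation=cv2.INTER_CUBIC))
E
```

```text
t: 6.0
eef_pos: [582.1, -20.0, 24.6]
tcp_rot: [1.69, 1.571, -0.686]
ft_force: [0.1, 0.0, -3.5]
opening: 0.314
t: 6.2
eef_pos: [582.5, -19.5, 24.6]
tcp_rot: [1.331, 1.571, -1.044]
ft_force: [0.3, -0.0, -3.0]
opening: 0.307
[582.51203628 -19.54632321  24.63599771] [ 2.69664616e-01 -5.80368619e-04 -2.97000255e+00] [-0.01080209 -0.08956474  0.00834187]
```

View pics/w7z.png

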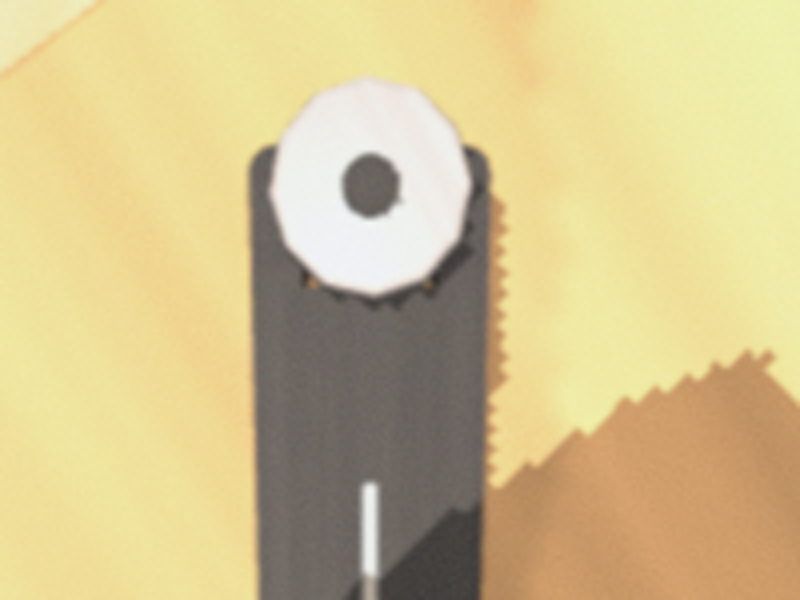

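Nearly on (head centre at (370,185), slot bottom at about row 287). I'll continue feeling in small steps.

```bash
for i in 1 2 3 4; do python3 -m handwheel '[{"travel":[0.3,0.3,0],"roll":0},{"travel":[0.3,0.3,0],"roll":0}]' | sed -n '2p;4p'; done
```

```text
eef_pos: [582.9, -19.3, 24.7]
ft_force: [-0.2, 0.5, -3.0]
eef_pos: [583.1, -19.0, 24.6]
ft_force: [0.3, 0.4, -3.1]
eef_pos: [583.4, -18.7, 24.7]
ft_force: [-0.6, 0.1, -3.1]
eef_pos: [583.7, -18.4, 24.7]
ft_force: [1.0, -0.3, -3.5]
```

```bash
for i in 1 2 ; do python3 -m handwheel '[{"travel":[0.3,0.3,0],"roll":0},{"travel":[0.3,0.3,0],"roll":0}]' | sed -n '2p;4p'; done
python3 - <<'E'
from h import *
s=env.state(); print(s["eef_pos"],s["ft_force"],s["moment"])
im=optics.read_camera("wrist")
cv2.imwrite("pics/w8z.png",cv2.resize(im[0:150,230:430,::-1],None,fx=4,fy=4,interpolation=cv2.INTER_CUBIC))
E
```

```text
eef_pos: [584.0, -18.0, 24.7]
ft_force: [-0.2, -0.7, -2.8]
eef_pos: [584.2, -17.9, 24.7]
ft_force: [-1.4, -0.7, -2.4]
[584.1513172  -17.88655328  24.65923564] [-1.35952827 -0.65112432 -2.44080562] [-0.24402175  0.19866775 -0.06225009]
```

View pics/w8z.png

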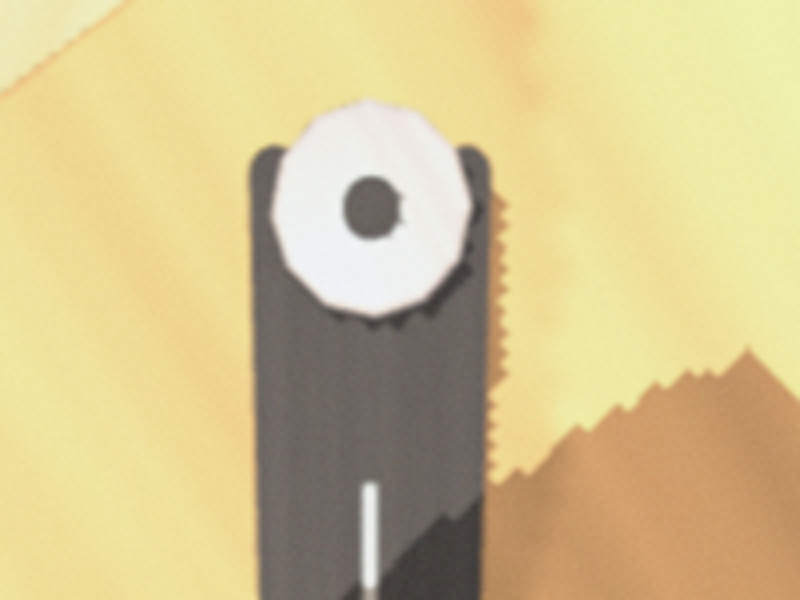

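```bash
python3 -m handwheel '[{"travel":[0.15,0.15,0],"roll":0},{"travel":[0.15,0.15,0],"roll":0}]' | sed -n '2p;4p';python3 -m handwheel '[{"travel":[0.15,0.15,0],"roll":0},{"travel":[0.15,0.15,0],"roll":0}]' | sed -n '2p;4p'
```

```text
eef_pos: [584.2, -17.8, 24.6]
ft_force: [-3.4, -3.6, -1.4]
eef_pos: [584.2, -17.8, 24.6]
ft_force: [-3.6, -4.6, -1.4]
```

Seated: about 5.5 N axial against the post, and the slope shows roughly 10 N/mm stiffness. I'll hold briefly, ease off slightly, then open.

```bash
python3 -m handwheel '[{"travel":[0,0,0],"roll":0},{"travel":[-0.2,-0.2,0],"roll":0},{"travel":[-0.2,-0.2,0],"roll":0}]' | sed -n '2p;4p'
python3 -m handwheel '[{"travel":[0,0,0],"roll":0},{"travel":[0,0,0],"roll":0},{"travel":[0,0,0],"roll":0},{"travel":[0,0,0],"roll":0}]' -0.1
python3 - <<'E'
from h import *
im=optics.read_camera("wrist")
cv2.imwrite("pics/w9.png",im[...,::-1])
cv2.imwrite("pics/w9z.png",cv2.resize(im[0:150,230:430,::-1],None,fx=4,fy=4,interpolation=cv2.INTER_CUBIC))
E
```

```text
eef_pos: [584.2, -17.8, 24.7]
ft_force: [-2.9, -4.1, -0.8]
t: 8.6
eef_pos: [584.7, -17.6, 24.8]
tcp_rot: [2.282, 1.57, -0.094]
ft_force: [0.3, 0.5, -0.4]
opening: 0.539
```

View pics/w9z.png

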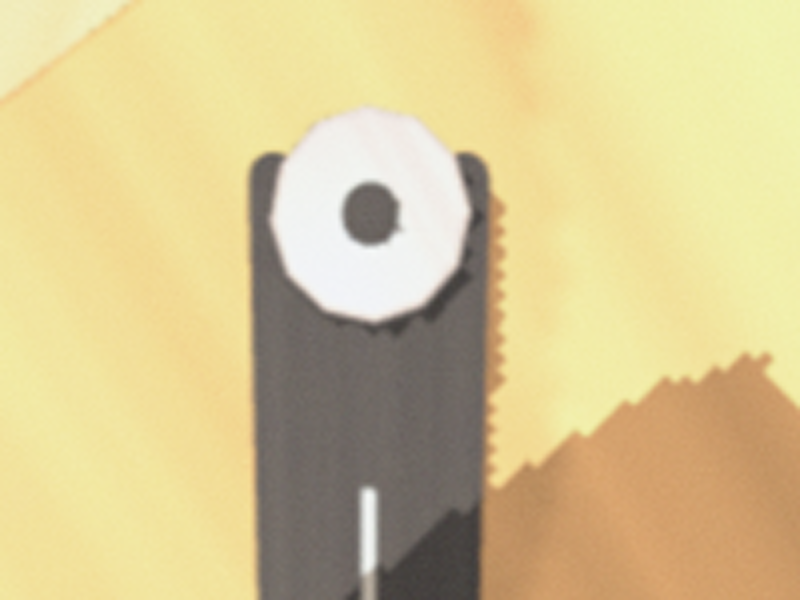

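View pics/w9.png

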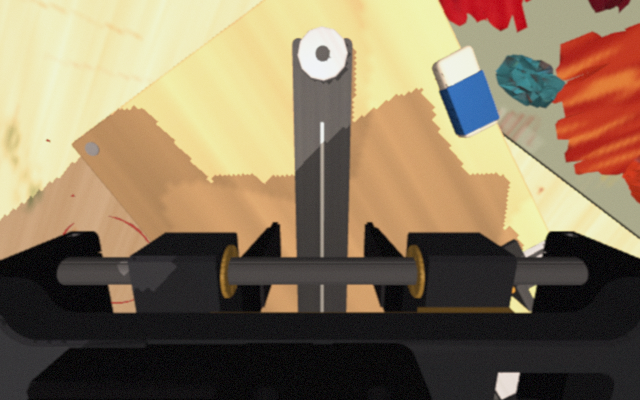

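The bar stayed seated (head (370,213) moved with the fork by only about 1 px). I'll lift, close the fingers, and go to the front side of the bar about 170 mm from the post.

```bash
python3 -m handwheel '[{"travel":[0,0,15],"roll":0},{"travel":[0,0,35],"roll":0},{"travel":[0,0,50],"roll":0},{"travel":[-20,-5,50],"roll":0},{"travel":[-40,-11,50],"roll":0},{"travel":[-60,-16,50],"roll":0},{"travel":[-76,-21,50],"roll":0},{"travel":[-76,-21,50],"roll":0}]' 
python3 -m handwheel '[{"travel":[0,0,0],"roll":0},{"travel":[0,0,0],"roll":0},{"travel":[0,0,0],"roll":0},{"travel":[0,0,0],"roll":0},{"travel":[0,0,0],"roll":0},{"travel":[0,0,0],"roll":0},{"travel":[0,0,0],"roll":0},{"travel":[0,0,0],"roll":0}]' 1
python3 - <<'E'
from h import *
im=optics.read_camera("wrist")
cv2.imwrite("pics/w10.png",im[...,::-1])
E
```

```text
t: 9.45
eef_pos: [507.0, -38.9, 74.8]
tcp_rot: [-0.905, 1.57, 3.001]
ft_force: [0.4, 0.1, -0.4]
opening: 0.553
t: 10.25
eef_pos: [508.4, -38.7, 74.7]
tcp_rot: [1.65, 1.571, -0.726]
ft_force: [0.0, -0.4, -0.3]
opening: 0.009
```

View pics/w10.png

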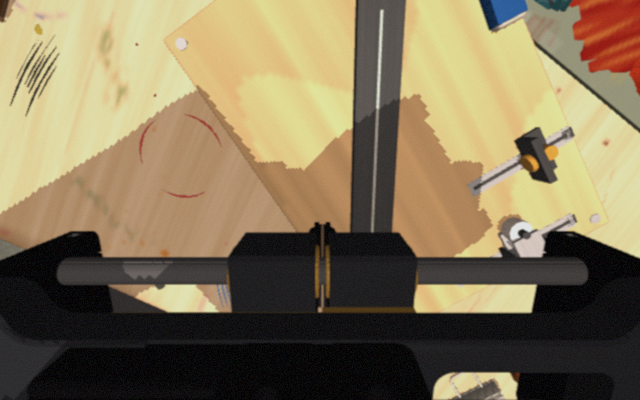

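The fingers are closed and left of the bar, with the button at about (516,163) and the roller at (521,231). I'll measure those.

```bash
python3 - <<'E'
from h import *
p=optics.camera_params("wrist"); a=cv2.imread("pics/w10.png")
cv2.imwrite("pics/w10z.png",cv2.resize(a[110:270,440:620],None,fx=4,fy=4,interpolation=cv2.INTER_CUBIC))
E
```

```text
(no output)
```

View pics/w10z.png

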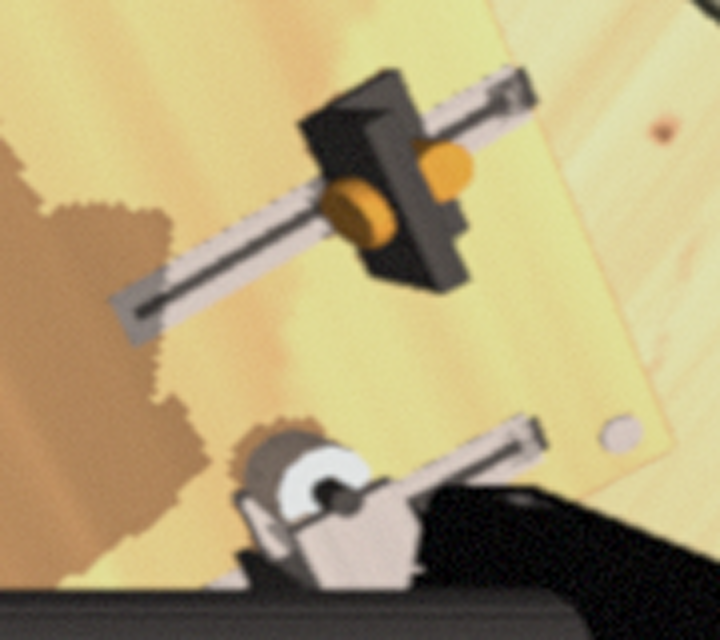

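```bash
python3 - <<'E'
from h import *
p=optics.camera_params("wrist")
Z=lambda x,y:(440+(x+.5)/4-.5,110+(y+.5)/4-.5)
th=-0.2345;R=np.array([[np.cos(th),-np.sin(th)],[np.sin(th),np.cos(th)]])
post=np.array([657.6,51.3]); o=post-R@[15,100]; print("bed o",o)
for n,q,z in [("button face",(350,215),28),("roller",(330,488),36),("strip back end",(527,85),18),("strip front",(122,322),18),("catch strip back",(535,432),18),("corner screw",(620,434),18),("corner",(676,450),18)]:
    w=onz(p,*Z(*q),z)[:2]; print(n,w.round(1),"bed",(R.T@(w-o)).round(1))
E
```

```text
bed o [619.77487046 -42.47771364]
button face [ 644.1 -119. ] bed [ 41.5 -68.7]
roller [ 607.3 -153.4] bed [  13.6 -110.8]
strip back end [ 686.  -128.9] bed [ 84.5 -68.7]
strip front [ 604.1 -109.6] bed [  0.3 -68.9]
catch strip back [ 647.6 -187.4] bed [  60.7 -134.5]
corner screw [ 659.3 -200.2] bed [  75.  -144.2]
corner [ 665.2 -211.3] bed [  83.4 -153.6]
```

Button face is at about bed x ≈ 40, so home is near φ ≈ 80° (36° of swing). To stop the bar snapping into the stop after the roller, I'll swing it caged loosely between the fingers at about 120 mm from the post, then do the final press with closed fingers at the stop.

```bash
python3 -m handwheel '[{"travel":[20,2.5,0],"roll":0},{"travel":[40,5,0],"roll":0},{"travel":[62.3,7.6,0],"roll":0},{"travel":[62.3,7.6,0],"roll":0},{"travel":[62.3,7.6,0],"roll":0},{"travel":[62.3,7.6,0],"roll":0},{"travel":[62.3,7.6,0],"roll":0}]' 0
python3 - <<'E'
from h import *
im=optics.read_camera("wrist")
cv2.imwrite("pics/w11.png",im[...,::-1])
E
```

```text
t: 11.0
eef_pos: [570.0, -31.2, 74.7]
tcp_rot: [-0.727, 1.57, -3.103]
ft_force: [-0.5, 0.2, 0.8]
opening: 0.49
```

View pics/w11.png

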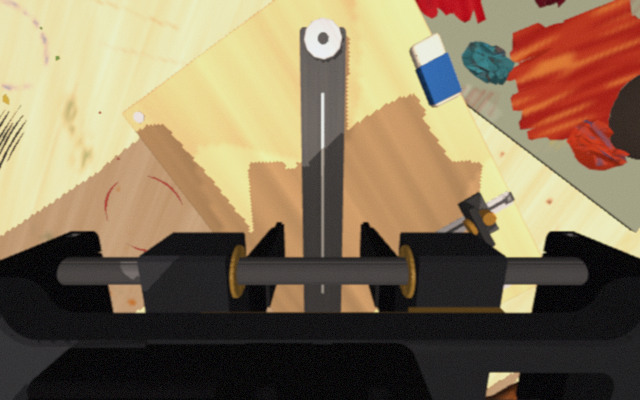

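The fingers straddle the bar (axis column 322) with the post head at (323,38). I'll descend and close to a loose cage (about 32 mm).

```bash
python3 -m handwheel '[{"travel":[0,0,-15],"roll":0},{"travel":[0,0,-30],"roll":0},{"travel":[0,0,-42],"roll":0},{"travel":[0,0,-50],"roll":0},{"travel":[0,0,-50],"roll":0}]'
python3 -m handwheel '[{"travel":[0,0,0],"roll":0},{"travel":[0,0,0],"roll":0},{"travel":[0,0,0],"roll":0},{"travel":[0,0,0],"roll":0},{"travel":[0,0,0],"roll":0},{"travel":[0,0,0],"roll":0}]' 0.32
python3 - <<'E'
from h import *
s=env.state(); im=optics.read_camera("wrist"); cv2.imwrite("pics/w12.png",im[...,::-1])
print(s["eef_pos"],s["ft_force"])
pivot=np.array([657.6,51.3]); r=120.
# chord rows: TCP shift from current for axis turning from 43.86
c0=np.radians(43.86)
f=lambda a:-r*np.array([np.cos(a),np.sin(a)])
for k in range(0,41,2): print(k,(f(c0+np.radians(k))-f(c0)).round(1))
E
```

```text
t: 11.55
eef_pos: [570.2, -31.1, 23.8]
tcp_rot: [-0.894, 1.569, 3.014]
ft_force: [-0.2, -0.3, 0.7]
opening: 0.5
t: 12.15
eef_pos: [570.7, -31.1, 24.8]
tcp_rot: [1.975, 1.571, -0.4]
ft_force: [-0.1, -0.1, 0.3]
opening: 0.339
[570.73019202 -31.08162348  24.76807703] [-0.0650156  -0.09554126  0.26926546]
0 [0. 0.]
2 [ 3. -3.]
4 [ 6.  -5.8]
6 [ 9.2 -8.6]
8 [ 12.4 -11.2]
10 [ 15.8 -13.8]
12 [ 19.2 -16.2]
14 [ 22.7 -18.5]
16 [ 26.3 -20.6]
18 [ 29.9 -22.7]
20 [ 33.7 -24.6]
22 [ 37.4 -26.4]
24 [ 41.3 -28. ]
26 [ 45.2 -29.5]
28 [ 49.2 -30.9]
30 [ 53.2 -32.1]
32 [ 57.2 -33.2]
34 [ 61.3 -34.2]
36 [ 65.4 -35. ]
38 [ 69.5 -35.6]
40 [ 73.7 -36.2]
```

View pics/w12.png

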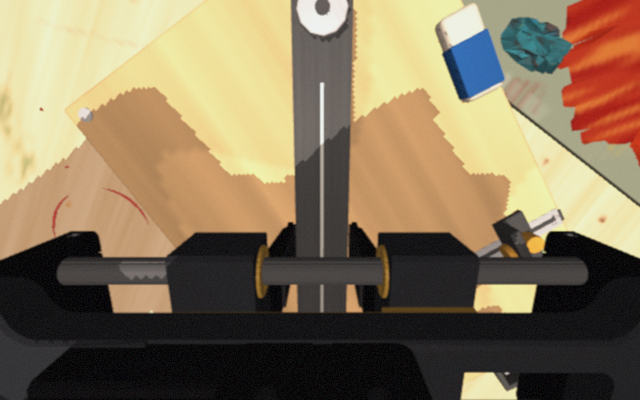

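Caged with about 2 mm of play. I'll swing the first 12°.

```bash
python3 -m handwheel '[{"travel":[1.5,-1.5,0],"roll":1},{"travel":[3,-3,0],"roll":2},{"travel":[6,-5.8,0],"roll":4},{"travel":[9.2,-8.6,0],"roll":6},{"travel":[12.4,-11.2,0],"roll":8},{"travel":[15.8,-13.8,0],"roll":10},{"travel":[19.2,-16.2,0],"roll":12},{"travel":[19.2,-16.2,0],"roll":12}]'
python3 - <<'E'
from h import *
im=optics.read_camera("wrist"); cv2.imwrite("pics/w13.png",im[...,::-1])
E
```

```text
t: 13.0
eef_pos: [590.3, -47.6, 24.6]
tcp_rot: [1.692, 1.57, -0.473]
ft_force: [-1.1, -0.4, 0.3]
opening: 0.341
```

View pics/w13.png

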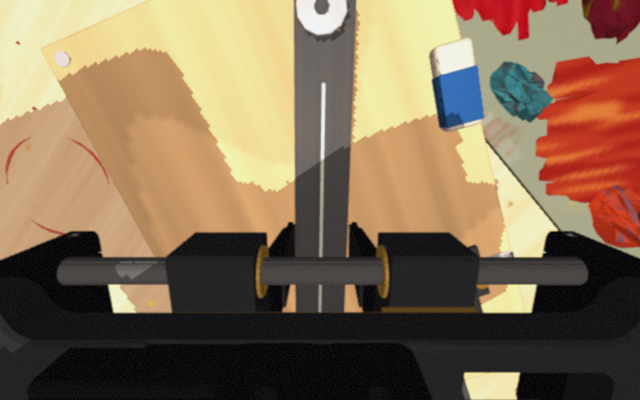

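The bar follows and the head is unchanged at (322,5). On to 24°.

```bash
python3 -m handwheel '[{"travel":[1.7,-1.2,0],"roll":1},{"travel":[3.5,-2.3,0],"roll":2},{"travel":[7.1,-4.4,0],"roll":4},{"travel":[10.7,-6.5,0],"roll":6},{"travel":[14.5,-8.4,0],"roll":8},{"travel":[18.2,-10.2,0],"roll":10},{"travel":[22.1,-11.8,0],"roll":12},{"travel":[22.1,-11.8,0],"roll":12}]'
python3 - <<'E'
from h import *
im=optics.read_camera("wrist"); cv2.imwrite("pics/w14.png",im[...,::-1])
im=optics.read_camera("top"); cv2.imwrite("pics/t14.png",cv2.resize(im[130:280,255:425,::-1],None,fx=4,fy=4,interpolation=cv2.INTER_CUBIC))
E
```

```text
t: 13.85
eef_pos: [612.4, -59.3, 24.6]
tcp_rot: [1.58, 1.57, -0.375]
ft_force: [-0.1, 0.8, 0.2]
opening: 0.336
```

View pics/w14.png

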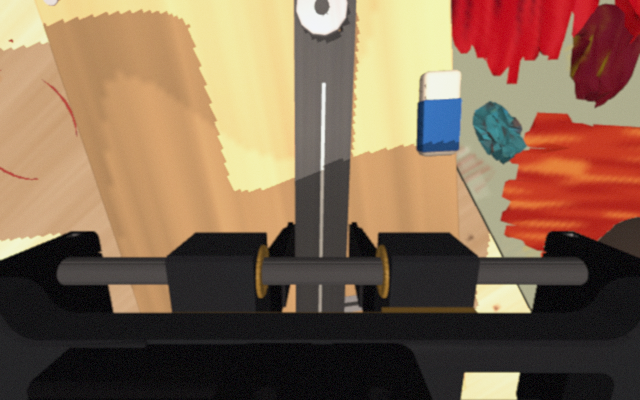

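View pics/t14.png

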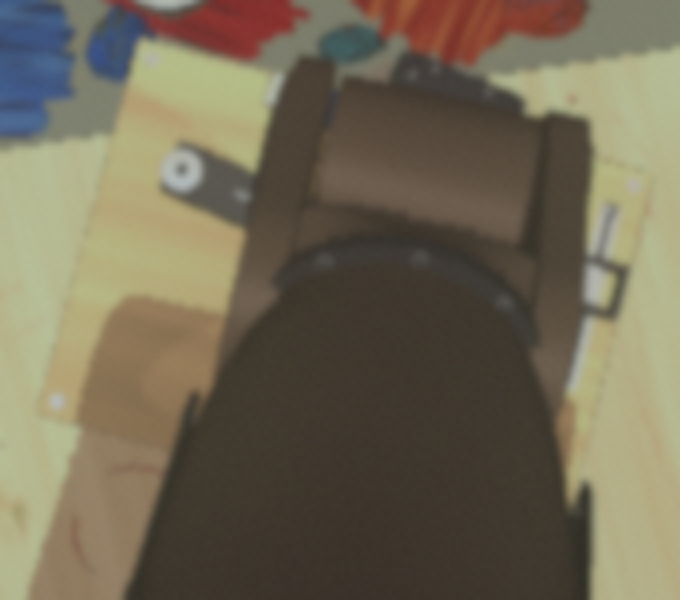

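The arm hides the top view, but the post and fork look right. The roller contact is near now, so I'll go in small steps with force readings.

```bash
python3 -m handwheel '[{"travel":[1,-0.4,0],"roll":0.5},{"travel":[2,-0.8,0],"roll":1},{"travel":[3,-1.1,0],"roll":1.5},{"travel":[3.9,-1.5,0],"roll":2}]' | sed -n '2p;4p'
python3 -m handwheel '[{"travel":[1,-0.35,0],"roll":0.5},{"travel":[2,-0.7,0],"roll":1}]'| sed -n '2p;4p'
python3 -m handwheel '[{"travel":[1,-0.35,0],"roll":0.5},{"travel":[2,-0.7,0],"roll":1}]'| sed -n '2p;4p'
```

```text
eef_pos: [615.8, -60.5, 24.6]
ft_force: [-2.2, 0.7, 1.0]
eef_pos: [617.9, -61.3, 24.7]
ft_force: [-0.7, 1.0, 1.0]
eef_pos: [619.5, -61.8, 24.6]
ft_force: [-6.6, 4.2, 5.2]
```

```bash
python3 -m handwheel '[{"travel":[1,-0.3,0],"roll":0.5},{"travel":[2,-0.6,0],"roll":1}]'| sed -n '2p;4p'
python3 -m handwheel '[{"travel":[1,-0.3,0],"roll":0.5},{"travel":[2,-0.6,0],"roll":1}]'| sed -n '2p;4p'
```

```text
eef_pos: [620.3, -61.8, 24.5]
ft_force: [-9.2, 5.4, 6.3]
eef_pos: [622.4, -62.4, 24.5]
ft_force: [-7.3, 6.2, 5.0]
```

The roller is engaged (tool force about 9 N, well short of the limits). Continuing.

```bash
python3 -m handwheel '[{"travel":[1,-0.3,0],"roll":0.5},{"travel":[2,-0.6,0],"roll":1}]'| sed -n '2p;4p'
python3 - <<'E'
from h import *
im=optics.read_camera("wrist"); cv2.imwrite("pics/w15.png",im[...,::-1])
E
```

```text
eef_pos: [624.8, -63.1, 24.6]
ft_force: [-6.0, 4.5, 4.8]
```

View pics/w15.png

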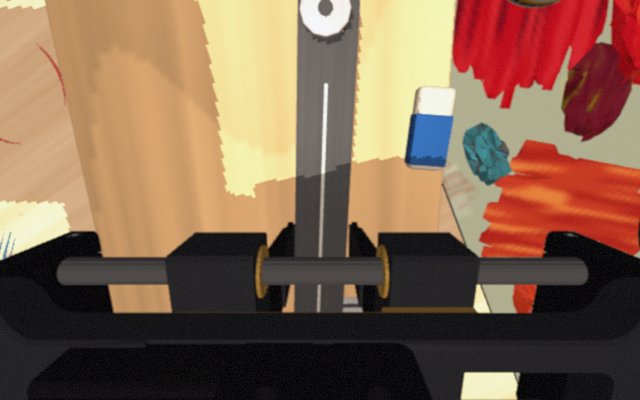

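```bash
for k in 1; do python3 -m handwheel '[{"travel":[1,-0.25,0],"roll":0.5},{"travel":[2,-0.5,0],"roll":1}]'| sed -n '2p;4p'
python3 -m handwheel '[{"travel":[1,-0.25,0],"roll":0.5},{"travel":[2,-0.5,0],"roll":1}]'| sed -n '2p;4p'; done
```

```text
eef_pos: [627.3, -63.8, 24.6]
ft_force: [-3.5, 3.0, 2.8]
eef_pos: [630.2, -64.8, 24.7]
ft_force: [-0.1, 0.8, -0.0]
```

```bash
python3 -m handwheel '[{"travel":[1,-0.25,0],"roll":0.5},{"travel":[1,-0.25,0],"roll":0.5}]'| sed -n '2p;4p'
python3 -m handwheel '[{"travel":[1,-0.25,0],"roll":0.5},{"travel":[1,-0.25,0],"roll":0.5}]'| sed -n '2p;4p'
python3 - <<'E'
from h import *
im=optics.read_camera("wrist"); cv2.imwrite("pics/w16.png",im[...,::-1])
E
```

```text
eef_pos: [631.6, -65.4, 24.7]
ft_force: [0.7, -0.0, -1.7]
eef_pos: [632.7, -65.6, 24.8]
ft_force: [3.8, -0.8, -1.3]
```

View pics/w16.png

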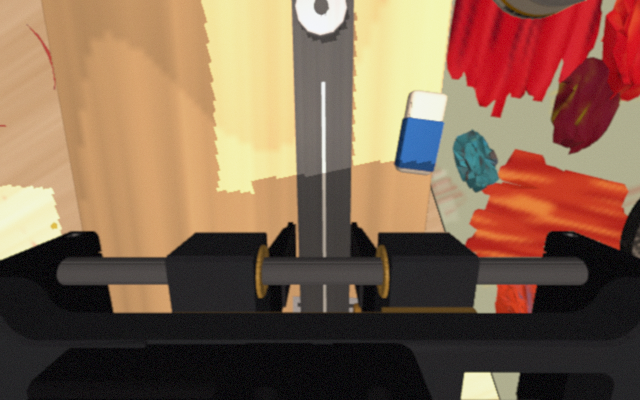

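Past the roller's peak: the bar now bears on the back finger (+3.8 N), so the cage is holding it back. I'll lower it onto the stop.

```bash
python3 -m handwheel '[{"travel":[1,-0.2,0],"roll":0.5},{"travel":[1,-0.2,0],"roll":0.5}]'| sed -n '2p;4p'
python3 -m handwheel '[{"travel":[1,-0.2,0],"roll":0.5},{"travel":[1,-0.2,0],"roll":0.5}]'| sed -n '2p;4p'
python3 -m handwheel '[{"travel":[0.7,-0.1,0],"roll":0.3},{"travel":[0.7,-0.1,0],"roll":0.3}]'| sed -n '2p;4p'
```

```text
eef_pos: [633.3, -65.7, 24.8]
ft_force: [4.1, -2.7, -0.9]
eef_pos: [634.2, -65.9, 24.8]
ft_force: [3.8, -3.1, -1.6]
eef_pos: [634.8, -65.9, 24.7]
ft_force: [3.6, -3.2, -0.6]
```

```bash
python3 -m handwheel '[{"travel":[0.7,-0.1,0],"roll":0.3},{"travel":[0.7,-0.1,0],"roll":0.3}]'| sed -n '2p;4p'
python3 -m handwheel '[{"travel":[0.7,-0.1,0],"roll":0.3},{"travel":[0.7,-0.1,0],"roll":0.3}]'| sed -n '2p;4p'
python3 -m handwheel '[{"travel":[0.7,-0.1,0],"roll":0.3},{"travel":[0.7,-0.1,0],"roll":0.3}]'| sed -n '2p;4p'
```

```text
eef_pos: [635.2, -65.8, 24.7]
ft_force: [2.0, -2.1, 0.1]
eef_pos: [635.4, -65.6, 24.4]
ft_force: [-0.5, 0.5, -0.6]
eef_pos: [636.5, -65.9, 24.5]
ft_force: [0.4, -0.2, -0.2]
```

The force is gone, so the bar rests on the stop with the fingers free in the play. I'll open, lift and look.

```bash
python3 -m handwheel '[{"travel":[0,0,0],"roll":0},{"travel":[0,0,0],"roll":0},{"travel":[0,0,0],"roll":0},{"travel":[0,0,15],"roll":0},{"travel":[0,0,35],"roll":0},{"travel":[0,0,50],"roll":0},{"travel":[0,0,50],"roll":0}]' 0
python3 - <<'E'
from h import *
s=env.state();print(s["eef_pos"])
im=optics.read_camera("wrist"); cv2.imwrite("pics/w17.png",im[...,::-1])
E
```

```text
t: 18.15
eef_pos: [637.8, -66.3, 77.5]
tcp_rot: [1.539, 1.566, -0.205]
ft_force: [0.1, 0.1, -0.2]
opening: 0.497
[637.82634236 -66.30540309  77.51229422]
```

View pics/w17.png

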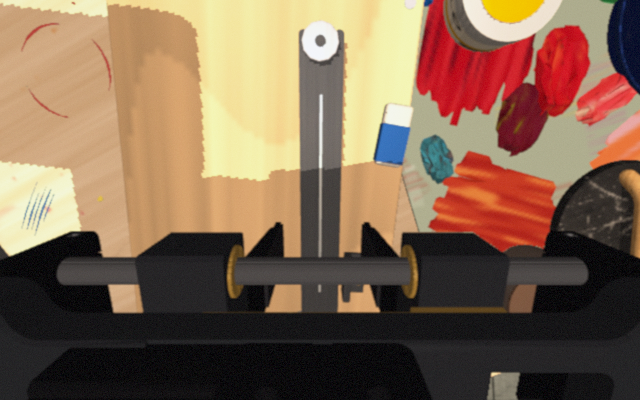

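```bash
python3 - <<'E'
from h import *
from scipy.spatial.transform import Rotation as Ro
s=env.state(); J=Ro.from_euler('xyz',s["tcp_rot"]).as_matrix()[:,1]; print("jaw",np.degrees(np.arctan2(J[1],J[0])))
p=optics.camera_params("wrist"); g=cv2.cvtColor(cv2.imread("pics/w17.png"),cv2.COLOR_BGR2GRAY)
st=[]
for v in list(range(100,160,3))+list(range(175,245,3)):
    r=g[v,312:330].astype(float)-np.median(g[v,305:338]); r[r<15]=0; st.append((v,(r*np.arange(312,330)).sum()/r.sum()))
P=np.array([onz(p,u,v,36)[:2] for v,u in st])
q=cv2.fitLine(P.astype(np.float32),cv2.DIST_HUBER,0,.01,.01).ravel(); d=q[:2]*np.sign(q[1]); a=np.arctan2(d[1],d[0]); print("axis",np.degrees(a))
post=onz(p,320,40.5,45)[:2]; print("post",post)
c=q[2:]; r=post-c; print("post lateral",-d[1]*r[0]+d[0]*r[1])
n=np.array([-d[1],d[0]])
base=post-((post-c)@n)*n
for k in (170,): print("press start",base-k*d+37*n, "contact TCP", base-k*d+27*n)
E
```

```text
jaw -9.909306292745985
axis 79.64416
post [657.32224043  52.32360524]
post lateral 0.6019629182390247
press start [ 590.95775734 -108.36420833] contact TCP [ 600.79486023 -110.16181766]
```

The bar is at 79.6° (0.054 rad from bed y), and the post is on its line. Now to the front side at the stop with closed fingers.

```bash
python3 -m handwheel '[{"travel":[-15,-14,0],"roll":0},{"travel":[-31,-28,0],"roll":0},{"travel":[-46.5,-42,0],"roll":0},{"travel":[-46.5,-42,0],"roll":0},{"travel":[-46.5,-42,0],"roll":0},{"travel":[-46.5,-42,0],"roll":0},{"travel":[-46.5,-42,0],"roll":0}]' 1
python3 - <<'E'
from h import *
s=env.state();print(s["eef_pos"],s["ft_force"])
im=optics.read_camera("wrist"); cv2.imwrite("pics/w18.png",im[...,::-1])
E
```

```text
t: 18.9
eef_pos: [590.6, -107.6, 74.4]
tcp_rot: [2.586, 1.571, 0.843]
ft_force: [-0.4, -0.8, 0.2]
opening: 0.019
[ 590.61773473 -107.55098351   74.4220198 ] [-0.44999444 -0.84227198  0.17785491]
```

View pics/w18.png

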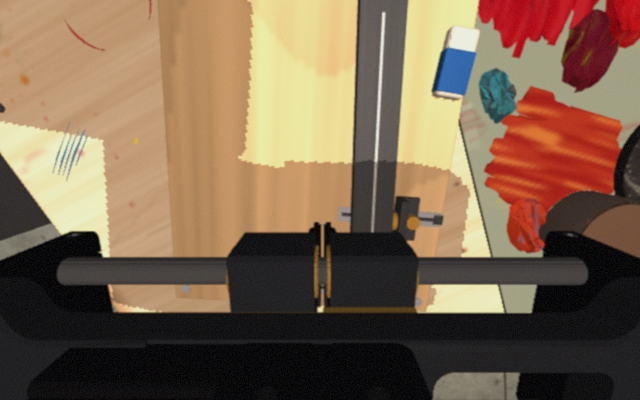

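The bar's right side touches the button (about (400,221)), and the fingers are in front of it. I'll descend and approach.

```bash
python3 -m handwheel '[{"travel":[0,0,-15],"roll":0},{"travel":[0,0,-32],"roll":0},{"travel":[0,0,-44],"roll":0},{"travel":[0,0,-49],"roll":0},{"travel":[0,0,-49],"roll":0}]' | sed -n '2p;4p'
python3 -m handwheel '[{"travel":[2,-0.4,0],"roll":0},{"travel":[4,-0.7,0],"roll":0},{"travel":[6,-1,0],"roll":0},{"travel":[6,-1,0],"roll":0}]' | sed -n '2p;4p'
python3 -m handwheel '[{"travel":[0.5,-0.1,0],"roll":0},{"travel":[1,-0.2,0],"roll":0}]' | sed -n '2p;4p'
python3 -m handwheel '[{"travel":[0.5,-0.1,0],"roll":0},{"travel":[1,-0.2,0],"roll":0}]' | sed -n '2p;4p'
```

```text
eef_pos: [590.1, -107.9, 25.1]
ft_force: [0.1, 0.4, -0.3]
eef_pos: [596.7, -109.2, 26.1]
ft_force: [0.4, 1.0, 0.4]
eef_pos: [597.2, -109.3, 25.8]
ft_force: [-0.0, -0.8, -0.2]
eef_pos: [598.2, -109.5, 25.7]
ft_force: [-0.2, 0.6, 0.5]
```

```bash
python3 -m handwheel '[{"travel":[0.5,-0.1,0],"roll":0},{"travel":[0.5,-0.1,0],"roll":0}]' | sed -n '2p;4p'
python3 -m handwheel '[{"travel":[0.5,-0.1,0],"roll":0},{"travel":[0.5,-0.1,0],"roll":0}]' | sed -n '2p;4p'
python3 -m handwheel '[{"travel":[0.5,-0.1,0],"roll":0},{"travel":[0.5,-0.1,0],"roll":0}]' | sed -n '2p;4p'
python3 -m handwheel '[{"travel":[0.5,-0.1,0],"roll":0},{"travel":[0.5,-0.1,0],"roll":0}]' | sed -n '2p;4p'
```

```text
eef_pos: [598.7, -109.6, 25.6]
ft_force: [0.5, -0.2, -0.4]
eef_pos: [599.3, -109.7, 25.7]
ft_force: [-0.6, 0.1, 0.3]
eef_pos: [599.7, -109.8, 25.7]
ft_force: [-1.2, -0.8, 0.6]
eef_pos: [600.2, -109.9, 25.7]
ft_force: [-0.3, 0.7, -0.3]
```

```bash
for i in 1 2 3; do python3 -m handwheel '[{"travel":[0.4,-0.05,0],"roll":0},{"travel":[0.4,-0.05,0],"roll":0}]' | sed -n '2p;4p'; done
```

```text
eef_pos: [600.6, -109.9, 25.6]
ft_force: [-0.5, -0.4, -0.6]
eef_pos: [601.1, -110.0, 25.7]
ft_force: [0.1, 0.4, -0.0]
eef_pos: [601.5, -110.0, 25.7]
ft_force: [0.5, -0.1, -0.3]
```

```bash
for i in 1 2 3 4 5; do python3 -m handwheel '[{"travel":[0.4,-0.05,0],"roll":0},{"travel":[0.4,-0.05,0],"roll":0}]' | sed -n '2p;4p'; done
python3 - <<'E'
from h import *
im=optics.read_camera("wrist"); cv2.imwrite("pics/w19.png",im[...,::-1])
E
```

```text
eef_pos: [601.9, -110.1, 25.7]
ft_force: [0.3, -0.2, -1.1]
eef_pos: [602.3, -110.2, 25.7]
ft_force: [0.3, 0.1, 0.3]
eef_pos: [602.7, -110.2, 25.7]
ft_force: [0.2, 0.1, -0.4]
eef_pos: [603.0, -110.3, 25.7]
ft_force: [-1.2, -0.4, 1.2]
eef_pos: [603.4, -110.3, 25.7]
ft_force: [0.1, -0.4, -0.6]
```

View pics/w19.png

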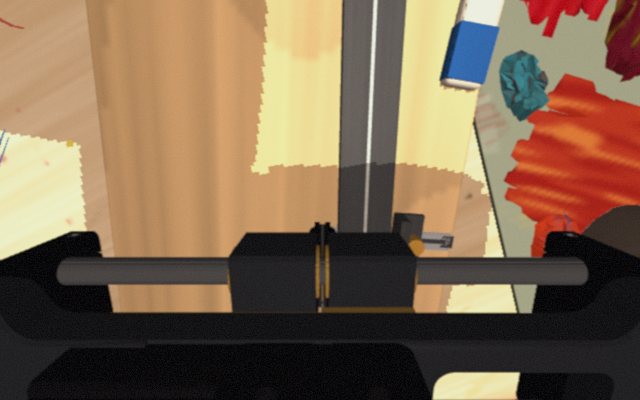

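There's still a gap of a few mm (finger edge at about 333, bar edge at 338). The fingers are thinner than I assumed.

```bash
for i in 1 2 3 4 5 6; do python3 -m handwheel '[{"travel":[0.5,-0.1,0],"roll":0},{"travel":[0.5,-0.1,0],"roll":0}]' | sed -n '2p;4p'; done
```

```text
eef_pos: [603.9, -110.4, 25.7]
ft_force: [0.5, -0.5, -0.5]
eef_pos: [604.5, -110.5, 25.7]
ft_force: [-0.5, 1.3, -0.3]
eef_pos: [605.0, -110.6, 25.7]
ft_force: [0.5, -0.6, 0.0]
eef_pos: [605.4, -110.7, 25.7]
ft_force: [-0.2, -0.1, 0.4]
eef_pos: [605.8, -110.8, 25.6]
ft_force: [-1.1, 0.7, 0.5]
eef_pos: [606.0, -110.8, 25.6]
ft_force: [-3.6, -0.3, 1.5]
```

Contact. I'll press in small steps up to about 12 N.

```bash
python3 -m handwheel '[{"travel":[0.3,-0.05,0],"roll":0},{"travel":[0.3,-0.05,0],"roll":0}]' | sed -n '2p;4p'; python3 -m handwheel '[{"travel":[0.3,-0.05,0],"roll":0},{"travel":[0.3,-0.05,0],"roll":0}]' | sed -n '2p;4p'
```

```text
eef_pos: [606.1, -110.8, 25.5]
ft_force: [-5.2, -0.0, 2.4]
eef_pos: [606.1, -110.8, 25.5]
ft_force: [-6.2, 0.2, 4.1]
```

```bash
python3 -m handwheel '[{"travel":[0.3,-0.05,0],"roll":0},{"travel":[0.3,-0.05,0],"roll":0}]' | sed -n '2p;4p'; python3 -m handwheel '[{"travel":[0.3,-0.05,0],"roll":0},{"travel":[0.3,-0.05,0],"roll":0}]' | sed -n '2p;4p'
```

```text
eef_pos: [606.2, -110.8, 25.5]
ft_force: [-7.9, 0.9, 3.9]
eef_pos: [606.2, -110.8, 25.5]
ft_force: [-8.5, 0.6, 3.5]
```

```bash
python3 -m handwheel '[{"travel":[0.4,-0.05,0],"roll":0},{"travel":[0.4,-0.05,0],"roll":0}]' | sed -n '2p;4p'; python3 -m handwheel '[{"travel":[0.3,-0.05,0],"roll":0},{"travel":[0.3,-0.05,0],"roll":0},{"travel":[0.3,-0.05,0],"roll":0}]' | sed -n '2p;4p'
```

```text
eef_pos: [606.3, -110.8, 25.5]
ft_force: [-10.3, 0.3, 5.4]
eef_pos: [606.3, -110.8, 25.5]
ft_force: [-11.8, 0.8, 6.1]
```

About 12 N. I'll hold for a second.

```bash
python3 -m handwheel '[{"travel":[0,0,0],"roll":0},{"travel":[0,0,0],"roll":0},{"travel":[0,0,0],"roll":0},{"travel":[0,0,0],"roll":0},{"travel":[0,0,0],"roll":0}]' | sed -n '2p;4p'
python3 -m handwheel '[{"travel":[0,0,0],"roll":0},{"travel":[0,0,0],"roll":0},{"travel":[0,0,0],"roll":0},{"travel":[0,0,0],"roll":0},{"travel":[0,0,0],"roll":0},{"travel":[0,0,0],"roll":0}]' | sed -n '2p;4p'
python3 -m handwheel '[{"travel":[-0.8,0.1,0],"roll":0},{"travel":[-1.6,0.3,0],"roll":0},{"travel":[-4,0.6,0],"roll":0},{"travel":[-12,2,0],"roll":0},{"travel":[-20,3.4,20],"roll":0},{"travel":[-20,3.4,60],"roll":0},{"travel":[-20,3.4,100],"roll":0},{"travel":[-20,3.4,100],"roll":0}]'
python3 - <<'E'
from h import *
im=optics.read_camera("wrist"); cv2.imwrite("pics/w20.png",im[...,::-1])
E
```

```text
eef_pos: [606.3, -110.8, 25.5]
ft_force: [-11.1, 1.1, 5.9]
eef_pos: [606.3, -110.8, 25.5]
ft_force: [-11.5, 0.2, 6.0]
t: 27.1
eef_pos: [590.2, -108.3, 130.6]
tcp_rot: [1.462, 1.562, -0.282]
ft_force: [1.3, 0.1, -0.3]
opening: 0.004
```

View pics/w20.png

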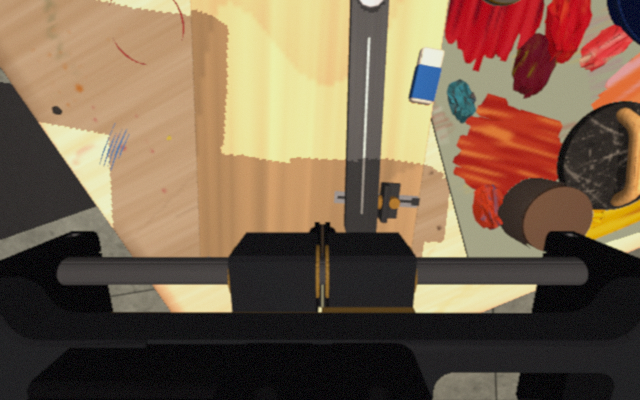

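The bar stays against the button. I'll clear the arm and check with the fixed cameras.

```bash
python3 -m handwheel '[{"travel":[0,-10,40],"roll":0},{"travel":[-15,-50,70],"roll":0},{"travel":[-30,-95,80],"roll":0},{"travel":[-45,-140,80],"roll":0},{"travel":[-60,-185,80],"roll":0},{"travel":[-80,-230,80],"roll":0},{"travel":[-100,-275,80],"roll":0},{"travel":[-100,-275,80],"roll":0}]'
python3 - <<'E'
from h import *
im=optics.read_camera("top"); cv2.imwrite("pics/t20f.png",im[...,::-1]); cv2.imwrite("pics/t20.png",cv2.resize(im[130:280,255:425,::-1],None,fx=4,fy=4,interpolation=cv2.INTER_CUBIC))
im=optics.read_camera("scene"); cv2.imwrite("pics/s20f.png",im[...,::-1]);cv2.imwrite("pics/s20.png",cv2.resize(im[150:260,265:405,::-1],None,fx=5,fy=5,interpolation=cv2.INTER_CUBIC))
E
```

```text
t: 27.95
eef_pos: [485.6, -387.3, 203.8]
tcp_rot: [-1.552, 1.57, 2.983]
ft_force: [1.4, 0.7, 0.3]
opening: 0.004
```

View pics/t20.png

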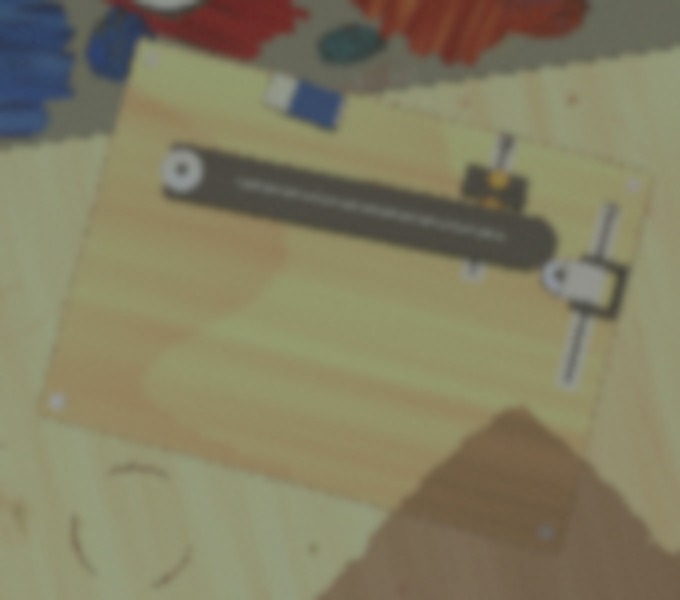

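View pics/s20.png

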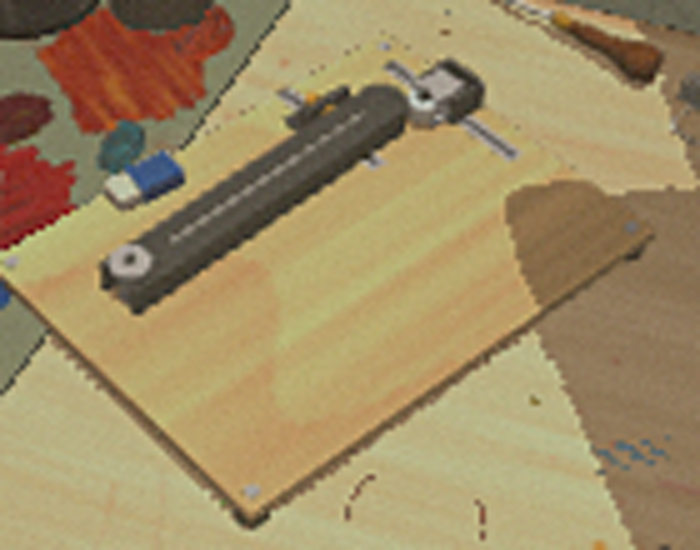

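View pics/t20f.png

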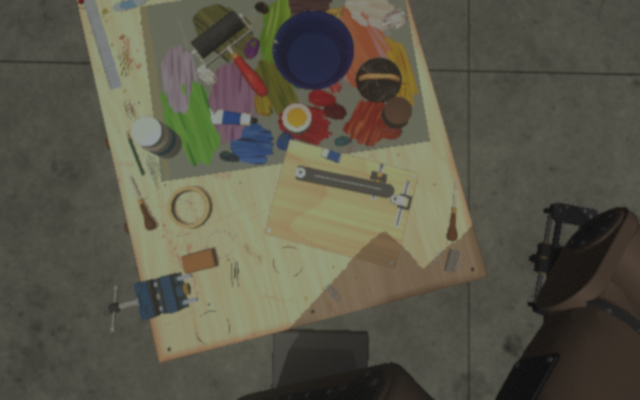

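The bar lies flat with its fork under the head (183,170), its tip at (556,243) against the button (490,205), and the roller at (560,275) on the front of the tip. Bystanders look unchanged. One number check, then hand in.

```bash
python3 - <<'E'
from h import *
t=optics.camera_params("top"); zt=lambda x,y:(255+(x+.5)/4-.5,130+(y+.5)/4-.5)
a=onz(t,*zt(183,170),45);b=onz(t,*zt(556,245),36); v=(b-a)[:2]; print("post-tip",np.hypot(*v),"exp 211; bed angle",np.arctan2(v[1],v[0])-(-.2345-np.pi/2))
A=cv2.imread("pics/top0.png").astype(int);B=cv2.imread("pics/t20f.png").astype(int)
d=np.abs(A-B).max(2)
for n,(u0,u1,v0,v1) in dict(eraser=(320,342,146,165),block=(178,222,243,275),tape=(165,215,182,232),tube=(205,258,105,130),gouge=(442,462,180,232),tin=(278,316,100,134)).items(): print(n,d[v0:v1,u0:u1].mean().round(1),np.percentile(d[v0:v1,u0:u1],98))
print(env.state()["t"],np.abs(env.state()["qvel"]).max())
E
python3 -m handwheel '[{"travel":[0,0,0],"roll":0},{"travel":[0,0,0],"roll":0},{"travel":[0,0,0],"roll":0}]'
python3 -c "
from cell import job; print(job.job_done())"
```

```text
post-tip 208.8430979949728 exp 211; bed angle 0.06426471876072104
eraser 2.7 5.0
block 3.2 5.0
tape 3.4 5.0
tube 2.8 5.0
gouge 3.7 11.0
tin 2.9 5.0
28.05 0.042591045129213446
t: 28.35
eef_pos: [488.9, -381.7, 205.6]
tcp_rot: [1.685, 1.571, -0.057]
ft_force: [0.3, 0.0, -0.4]
opening: 0.005
the job is handed in; nothing more can be done
None
```

The register bar is set up and the job is handed in at 28.4 s; no verdict was reported.

**What I did**
- I gripped the bar and slid its fork onto the post at about 0.57 rad swing-out, until I felt 5–6 N of seating force.
- I released it and swung it loosely caged between the fingers past the roller, with at most about 12 N at the tool, and lowered it onto the stop.
- I then pressed it against the stop with closed fingers at about 11.5 N for more than a second and withdrew. The catch adds to that, so the force on the stop itself was probably nearer 14–15 N.

**Last checks**
- **Position:** in the top and scene pictures the bar lies flat, with its fork under the post head. It is on the brass button, and the roller is behind its tip.
- **Angle:** the bar is 0.05 to 0.06 rad from the bed's y direction.
- **Post to tip:** I measured 208.8 mm against 211 mm expected. That difference is about the error of the camera calibration.
- **Bystanders:** the eraser, sanding block, tape, paint tube and ink tin match the starting picture to within image noise. The gouge area differs slightly more, which I put down to the arm's shadow.

**Estimates that were off**
- Heights triangulated from the wrist and top cameras were unreliable: they put the prongs at 6 mm and the post head at 29 mm. I used the top and scene heights instead (post head 45.9 mm, bar tip 33 mm).
- The closed fingers were thinner than I assumed, so contact for the final press came about 5 mm later than calculated.

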